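# Change over the drilling vise and make up the spindle kit

### The arm

A 6-joint arm with a two-finger parallel gripper is mounted at the origin on the work surface. World frame = base frame: x ahead of the robot, y to its left, z up, the work surface at z = 0. Lengths are in mm, angles in rad, forces in N, time in s.
With the tool pointing down it reaches from about 375 to 925 mm from the base axis. Payload 5.7 kg.
Tool frame: the origin (TCP) lies midway between the tips of the shut fingers; the grasp point (between the pads) lies env.hold_point_z behind it (env.hold_point_z is the distance from the TCP to the grasp point, in mm); x points along the fingers, y is the direction in which the jaws open and shut, and the axes are right-handed (so a half turn about x gives the same grasp; the last joint's range is limited). The gripper opens to 88 mm and grips with 3 to 60 N. Pads are 20 mm wide; open, the fingers measure 115 mm over their backs; the gripper's body (75 mm by 178 mm) begins 61 mm behind the grasp point.
Start: joints at [1.169, 0.359, 1.51, -0, 1.272, -0.115], TCP at [169.723, 575.462, 222.623] pointing down, gripper open.
Joint ranges: [-2.97, 2.97], [-1.01, 2.36], [0.21, 2.38], [-0.96, 4.11], [0.2, 2.71], [-2.98, 2.98]. Speed limits (rad/s): [2.39, 2.39, 3.14, 3.14, 3.14, 3.14].

### API

Orientations are given as [roll, pitch, yaw] about the fixed x, y, z axes, in that order (R = Rz(yaw) Ry(pitch) Rx(roll)).
In Python, from rig import env gives the robot as it stands. The module is installed in compiled form; this text tells all that it offers.
- The arm moves only by the shell command python3 -m creep 'ROWS' [FORCE]. ROWS is JSON, a list of rows, each a list of 3 entries, a list of its own where there are three numbers: the turn, a rotation vector about the tool's x, y, z in rad, then the shift along the tool's x, y, z in m, then the finger opening in m, from 0 to 0.0878. In form: [[[wx, wy, wz], [tx, ty, tz], gripper], ...]. A call has 1 to 20 rows; each row shifts and turns the pose as measured when the row begins, along the tool's axes as they then stand; what a row does not reach is not made up. A row lasts 1/8 s, in which the tool goes at most 62.5 mm and 10.7 degrees, less where a joint would pass 70% of its speed; a pose out of reach is approached as far as the arm can. A call with a gripper value outside its range is refused whole. The fingers move at their own pace and stop on an object; FORCE is the grip in N (left out, the last holds). Time passes only in rows, so rows that do not move let the fingers close. It gives the time, the measured TCP pose, the force and the opening at its end, in the units of the state.
- env.read_state(): the state, without advancing time (a new reading comes with each control period).
- env.snapshot(name): name is "side" or "top"; returns the picture (420x560x3 uint8, blue, green, red); there is no depth.
- env.camera_model(name): a dict with "mtx" (3x3 intrinsics, pixels), "eye" and "orientation" of the camera in the world. Camera axes: x right, y down, z forward; pixel columns grow to the right and rows downward; lengths in mm; the calibration is good to about 2 mm. A picture is of the moment at which its call begins. camera_model takes no time and is no camera call.
- env.close_job(): hands the job in, once; it reports no verdict.
Trained networks look in the newest picture that a camera, given by its name, has taken for a name from the list of things; names that differ only in an ending like _2 or _b are one class to them, and where a whole thing is asked for, a point or a joint stands for the part that bears it (a point fixed in the world has none). Each returns a list of dicts, best first, with "score" (0 to 1); they miss things now and then, are a little off and sometimes report something else, mostly with a low value. They report only what shows in the picture. A call takes as long as a camera call.
- env.outline_of(camera, thing): "region" (420x560 bool, what is visible of it) and "at" ([row, column] in pixels, amid what is visible of it).
The state is a dict: "clock": time; "joint_pos": joint angles; "dq": joint speeds; "tau": joint torques, N m; "ee_pos": TCP position; "tool_rot": TCP orientation; "ft_force": force on the tool from outside, world axes, zero at the start; "wrist_torque": the same for the moment, N m; "opening": finger opening in mm.
Only numpy, scipy, OpenCV 4.12 (cv2) and the standard library are available. Lean on these libraries where they do the work, as an engineer would, in place of code of your own. Each camera call takes 0.05 s, during which the arm holds its last target. There are 200 camera calls.

### The job

Slide the vise jaw open, lift the finished bearing block out and put it in the white kit tray; then stand the undrilled block upright, flat on the vise bed and central between the jaws where the finished one was, and slide the jaw shut against it. Also fetch every wooden spindle from the bottom of the tall narrow bins into the kit tray (in any order, before or after the vise work; some bins are empty). Everything goes right down inside the tray walls, not piled up, and the reel, tin, cardboard ring and hand tools stay where they are.

Things in the scene. Friction and masses are not known exactly. Their poses are not given: they have to be found in the camera images.
- vise: fixed grey drilling vise: bed 180 x 56 mm, bed top 20 mm above the bench, foot plate 100 mm wide, 8 high. Origin: on the bench under the middle of the clamping space; x = sliding direction. Fixed jaw on +x (face at x +22.5 mm, 26 thick, top at 58 mm), sliding jaw on -x. Jaws are 54 mm wide in y: a 56 mm block between them is gripped by its two free ends, along y.
- vise_jaw (a joint): sliding jaw, m: 0 = shut (45 mm between faces), grows as it opens along the vise's -x, stop at 0.060; pushed shut on nothing it runs to -0.002. About 3 N friction, stays where left. A lip on it (underside 61.5, top 67.5 mm above the bench) reaches 5.5 mm over the clamped block: no straight lift until it is open; from 0.030 on a block goes straight in or out.
- jaw_post (a point): centre of the top of the upright round post that is the sliding jaw's handle: 18 mm thick, top 99 mm above the bench, bare for 31 mm above the lip, 42 mm behind the vise origin along its -x when the joint is 0; moves with the jaw. May be pinched from above or pushed.
- finished_block: finished bearing block, wood, 44 (x) x 56 (y) x 40 (z) mm, with an upright 24 mm hole through its middle; about 0.09 kg. Origin: centre of its underside. At the start it stands on the vise bed between the jaws (top 60 mm above the bench), its axes along the vise's.
- blank_block: undrilled block, wood, same size 44 (x) x 56 (y) x 40 (z) mm but solid, about 0.10 kg, lying loose on the bench between the robot and the vise. Origin: centre of its underside.
- tray: white plastic kit tray fixed on the bench, 210 x 210 mm outside, walls 5 mm thick and 35 mm high, floor 5 mm thick. Origin: centre of its underside, axes along its sides.
- bin0: tall narrow square grey plastic bin, open on top, fixed to the bench: 80 x 80 mm outside (84 mm round the rim band), 72 x 72 mm inside, walls 4 mm, 108 mm high, floor 4 mm thick. Origin: centre of its underside, axes along its sides. Holds one spindle or is empty.
- spindle0: turned wooden spindle: a round foot flange 58 mm across and 10 mm thick with an 18 mm round stem on its middle, 70 mm tall in all, about 0.06 kg. Origin: centre of the underside of the flange, z up along the stem. If present it stands at the bottom of bin0 at the start, its stem top about 34 mm below the bin's rim; may be absent.
- bin1: tall narrow square grey plastic bin, open on top, fixed to the bench: 80 x 80 mm outside (84 mm round the rim band), 72 x 72 mm inside, walls 4 mm, 108 mm high, floor 4 mm thick. Origin: centre of its underside, axes along its sides. Holds one spindle or is empty.
- spindle1: turned wooden spindle: a round foot flange 58 mm across and 10 mm thick with an 18 mm round stem on its middle, 70 mm tall in all, about 0.06 kg. Origin: centre of the underside of the flange, z up along the stem. If present it stands at the bottom of bin1 at the start, its stem top about 34 mm below the bin's rim; may be absent.
- bin2: tall narrow square grey plastic bin, open on top, fixed to the bench: 80 x 80 mm outside (84 mm round the rim band), 72 x 72 mm inside, walls 4 mm, 108 mm high, floor 4 mm thick. Origin: centre of its underside, axes along its sides. Holds one spindle or is empty.
- spindle2: turned wooden spindle: a round foot flange 58 mm across and 10 mm thick with an 18 mm round stem on its middle, 70 mm tall in all, about 0.06 kg. Origin: centre of the underside of the flange, z up along the stem. If present it stands at the bottom of bin2 at the start, its stem top about 34 mm below the bin's rim; may be absent.
- bin3: tall narrow square grey plastic bin, open on top, fixed to the bench: 80 x 80 mm outside (84 mm round the rim band), 72 x 72 mm inside, walls 4 mm, 108 mm high, floor 4 mm thick. Origin: centre of its underside, axes along its sides. Holds one spindle or is empty.
- spindle3: turned wooden spindle: a round foot flange 58 mm across and 10 mm thick with an 18 mm round stem on its middle, 70 mm tall in all, about 0.06 kg. Origin: centre of the underside of the flange, z up along the stem. If present it stands at the bottom of bin3 at the start, its stem top about 34 mm below the bin's rim; may be absent.
- empty_reel: bystander: empty black flanged reel, 72 mm across, 80 mm tall, standing among the bins. Origin: at the underside.
- tin: bystander: closed round tin, 68 mm across, 85 mm tall, standing among the bins. Origin: at the underside.
- tape_core: bystander: cardboard ring, 90 mm across, 26 mm high, lying beyond the vise. Origin: at the underside.
- screwdriver: bystander: screwdriver lying beyond the vise. Origin: at the underside.
- wrench: bystander: wrench lying beyond the bins. Origin: at the underside.
- brush: bystander: bench brush lying beyond the vise. Origin: at the underside.

How it is judged (in metres and radians):
On the way, in this order (a step that is already met when the one before it is completed fails the run):
1. the vise jaw is slid open by 25 mm or more (value of joint vise_jaw above 0.025 m), for 0.2 s.
2. the finished block is in the kit tray, let go (x of finished_block in the frame of tray between -0.095 and 0.095 m and y of finished_block in the frame of tray between -0.095 and 0.095 m and z of finished_block in the frame of tray below 0.045 m and linear speed of finished_block below 0.03 m/s and contact force between the fingers and finished_block below 0.1 N), for 0.2 s.
3. the undrilled block stands on the vise bed between the jaws, and the jaw is shut on it (x of blank_block in the frame of vise between -0.006 and 0.006 m and y of blank_block in the frame of vise between -0.012 and 0.012 m and z of blank_block in the frame of vise between 0.016 and 0.025 m and angle between blank_block's own z axis and vertical below 0.12 rad and value of joint vise_jaw below 0.004 m), for 0.2 s.
At the end, for the whole second after the job is handed in: Undrilled block upright (0.12 rad) on the vise bed, within 6 mm of the clamping middle along the slide and 12 mm across, jaw under 0.004. Finished block and all spindles at rest in the tray: origins within 95 mm of its centre along both sides, under 45 mm above the bench (all of step 3 and linear speed of each of blank_block, finished_block, spindle0, spindle1, spindle2, spindle3 below 0.03 m/s and x of finished_block in the frame of tray between -0.095 and 0.095 m and y of finished_block in the frame of tray between -0.095 and 0.095 m and z of each of finished_block, spindle0, spindle1, spindle2, spindle3 in the frame of tray below 0.045 m and x of spindle0 in the frame of tray between -0.095 and 0.095 m and y of spindle0 in the frame of tray between -0.095 and 0.095 m and x of spindle1 in the frame of tray between -0.095 and 0.095 m and y of spindle1 in the frame of tray between -0.095 and 0.095 m and x of spindle2 in the frame of tray between -0.095 and 0.095 m and y of spindle2 in the frame of tray between -0.095 and 0.095 m and x of spindle3 in the frame of tray between -0.095 and 0.095 m and y of spindle3 in the frame of tray between -0.095 and 0.095 m); the robot touches nothing.
It fails at once if a bystander (reel, tin, cardboard ring, screwdriver, wrench, brush) is moved more than 40 mm (distance of any of empty_reel, tin, tape_core, screwdriver, wrench, brush from where it was at the start of the episode above 0.04 m).
Of spindle0, spindle1, spindle2, spindle3 only 2 to 4 are there at a start; the rules pass over those that are not, and their reading is None.
At some moment in a run one of blank_block may be knocked a few centimetres aside while the robot is not near it.
Once in a run the grip may slacken for a moment while it holds something.
It also fails if it takes over 210 s, if anything falls off the work surface, if the arm or the gripper's body presses on something with over 40 N, if the wrist force passes 120 N, or if a joint passes its speed limit or range.

## Working session

There is one attempt and no reset: what is moved stays moved. The work goes in short steps, Python scripts to look and compute and a shell command to move; the robot and the scene stay as the last step left them, time stands still between calls to the robot, and variables do not carry over. Pictures are saved under pics/ and viewed, about 12 in all and at most 16, crops included, and the job is handed in when it is done.

```bash
mkdir -p pics; python3 - <<'E'
from rig import env
import cv2
s=env.read_state(); print({k:s[k] for k in('clock','ee_pos','tool_rot','opening','ft_force')}, env.hold_point_z)
for n in('side','top'):
    im=env.snapshot(n); cv2.imwrite(f'pics/{n}0.png',im); print(n,env.camera_model(n))
E
```

```text
{'clock': 0.0, 'ee_pos': array([169.45473388, 574.87545716, 221.81916939]), 'tool_rot': array([-1.70022828,  1.56899941, -1.98701397]), 'opening': 88.01202419206886, 'ft_force': array([ 0.14539075,  0.11960962, -0.25415732])} 18.700000000000003
side {'mtx': array([[531.11169027,   0.        , 269.86711083],
       [  0.        , 531.11169027, 204.75491238],
       [  0.        ,   0.        ,   1.        ]]), 'eye': array([  229.34748953, -1030.80460218,   789.85364416]), 'orientation': array([-2.13430719,  0.00983632, -0.34651207])}
top {'mtx': array([[471.61461334,   0.        , 275.42587958],
       [  0.        , 471.61461334, 207.68197082],
       [  0.        ,   0.        ,   1.        ]]), 'eye': array([ 442.12122491,   10.04346555, 1266.56629634]), 'orientation': array([-3.00333589e+00,  2.31376962e-03, -1.56802488e+00])}
```

View pics/top0.png

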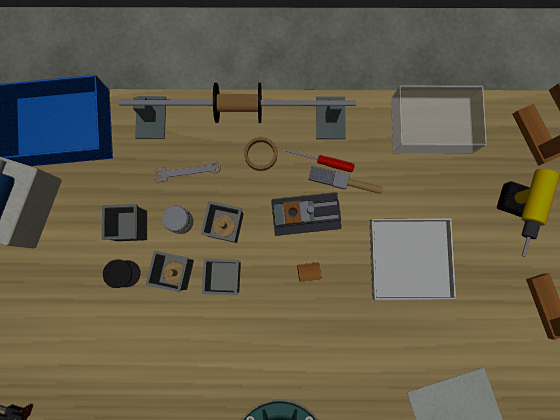

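View pics/side0.png

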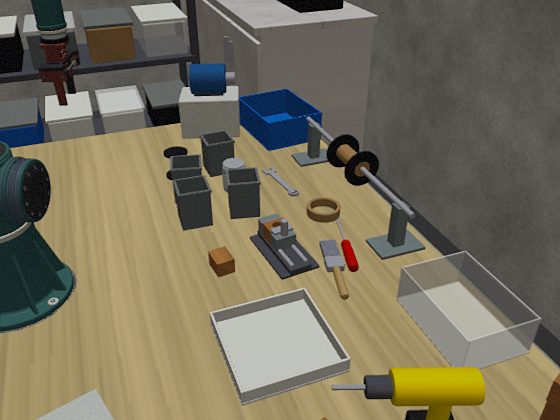

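The top view shows bins at (124,223), (222,223), (170,271) and (222,277), with spindles clearly visible in the second and third. The vise is at (305,213) with its post to the right at (320,211), so it opens toward -y. The blank is at (309,271) and the tray at (412,259). The side view agrees with this. Next I'll fit poses.

```bash
cat > h.py <<'E'
from rig import env
import numpy as np, cv2
from scipy.spatial.transform import Rotation as R
from scipy.optimize import minimize
CM={n:env.camera_model(n) for n in('side','top')}
def proj(n,P):
    c=CM[n]; q=(np.atleast_2d(P)-c['eye'])@R.from_euler('xyz',c['orientation']).as_matrix()
    q=q@c['mtx'].T; return q[:,:2]/q[:,2:]
def ray(n,col,row,z):
    c=CM[n]; d=R.from_euler('xyz',c['orientation']).as_matrix()@np.linalg.solve(c['mtx'],[col,row,1])
    return c['eye']+d*(z-c['eye'][2])/d[2]
def box(lx,ly,z0,z1): return np.array([[sx*lx/2,sy*ly/2,z] for sx in(-1,1) for sy in(-1,1) for z in(z0,z1)])
def place(P,x,y,a):
    return P@R.from_euler('z',a).as_matrix().T+[x,y,0]
def sil(n,P):
    m=np.zeros((420,560),np.uint8); h=cv2.convexHull(proj(n,P).astype(np.float32))
    cv2.fillConvexPoly(m,np.round(h*16).astype(np.int32),1,cv2.LINE_8,4); return m>0
def fit(masks,P,x0):   # masks {cam:region}
    def cost(v):
        c=0
        for n,m in masks.items():
            s=sil(n,place(P,v[0],v[1],v[2]/100)); c+=1-(s&m).sum()/(s|m).sum()
        return c
    best=None
    for a in np.arange(-.7,.8,.35):
        x=np.array([x0[0],x0[1],100*(x0[2]+a)])
        r=minimize(cost,x,method='Nelder-Mead',options=dict(initial_simplex=x+np.array([[0,0,0],[8,0,0],[0,8,0],[0,0,15]])))
        if best is None or r.fun<best.fun: best=r
    return np.round(best.x*[1,1,.01],3),round(best.fun/len(masks),3)
def go(x,y,z,yaw=None):
    """move needed: tool down, tool y (opening) at world angle yaw mod pi nearest; prints rotvec,shift in tool frame"""
    s=env.read_state(); Rm=R.from_euler('xyz',s['tool_rot']).as_matrix(); 
    ya=np.arctan2(Rm[1,1],Rm[0,1]); yaw=ya if yaw is None else yaw
    d=(yaw-ya+np.pi/2)%np.pi-np.pi/2; t=ya+d
    X=np.array([0,0,-1.]);Y=np.array([np.cos(t),np.sin(t),0]); T=np.c_[X,Y,np.cross(X,Y)]
    w=R.from_matrix(Rm.T@T).as_rotvec(); dp=np.array([x,y,z])-s['ee_pos']
    print('clk',round(s['clock'],2),'tcp',s['ee_pos'].round(1),'opendir',round(ya,3),'q6',s['joint_pos'][5].round(2),'F',s['ft_force'].round(1))
    print('turn',w.round(3),'now-frame shift m',(Rm.T@dp/1e3).round(4),'after-turn shift',(T.T@dp/1e3).round(4),'rows>=',np.ceil(max(np.linalg.norm(dp)/62,np.linalg.norm(w)/.186)))
E
python3 - <<'E'
from h import *
for n in('side','top'): env.snapshot(n)
vis=np.zeros((420,560,3),np.uint8)
M={}
for t in['vise','jaw_post','finished_block','blank_block','tray','bin0','spindle0']:
    for n in('top','side'):
        L=env.outline_of(n,t); M[t,n]=[l for l in L if l['score']>.3]
        for l in L[:6]:
            p=ray(n,l['at'][1],l['at'][0],{'jaw_post':67,'bin0':60,'spindle0':74}.get(t,20))
            print(t,n,round(l['score'],2),np.round(l['at']),l['region'].sum(),p[:2].round())
import pickle; pickle.dump(M,open('M.pkl','wb'))
for t,P,x0 in(('blank_block',box(44,56,0,40),(424,-77,0)),('tray',box(210,210,0,35),(450,-350,0))):
    ms={n:M[t,n][0]['region'] for n in('top','side') if M[t,n]}
    c=ray('top',*M[t,'top'][0]['at'][::-1],20); x0=(c[0],c[1],0)
    print(t,fit(ms,P,x0)); [print(n,fit({n:m},P,x0)) for n,m in ms.items()]
for l in M['bin0','top']:
    c=ray('top',*l['at'][::-1],60); 
    print('bin',c[:2].round(),fit({'top':l['region']},np.r_[box(80,80,0,90),box(84,84,95,108)],(c[0],c[1],0)))
E
```

```text
vise top 0.65 [216. 311.] 2071 [594. -82.]
vise top 0.23 [269. 166.] 1207 [453. 301.]
vise side 0.67 [251. 282.] 2153 [594. -85.]
vise side 0.44 [149. 170.] 279 [447. 551.]
jaw_post top 0.59 [222. 124.] 1561 [572. 401.]
jaw_post top 0.52 [210. 308.] 291 [603. -70.]
jaw_post side 0.75 [239. 285.] 599 [ 594. -102.]
finished_block top 0.7 [214. 291.] 335 [598. -29.]
finished_block top 0.55 [279. 227.] 1339 [427. 139.]
finished_block side 0.64 [226. 268.] 212 [598.  24.]
blank_block top 0.91 [271. 310.] 410 [449. -78.]
blank_block top 0.71 [222. 122.] 1579 [577. 422.]
blank_block top 0.54 [276. 222.] 1290 [434. 152.]
blank_block side 0.78 [259. 222.] 613 [450. -66.]
tray top 0.87 [260. 409.] 6832 [ 479. -338.]
tray side 0.87 [346. 275.] 10713 [ 474. -361.]
bin0 top 0.9 [224. 121.] 1620 [566. 411.]
bin0 top 0.83 [278. 225.] 1291 [429. 140.]
bin0 top 0.82 [218. 219.] 989 [584. 158.]
bin0 top 0.76 [273. 164.] 1131 [442. 295.]
bin0 side 0.94 [202. 189.] 1735 [422. 145.]
bin0 side 0.76 [150. 217.] 1191 [570. 417.]
bin0 side 0.7 [190. 245.] 1680 [577. 150.]
bin0 side 0.63 [165. 186.] 741 [459.
[... 384 characters left out ...]
815e+02, -7.3471e+01,  6.0000e-02]), np.float64(0.047))
side (array([ 4.4642e+02, -7.1577e+01,  4.8000e-02]), np.float64(0.077))
tray (array([ 4.81262e+02, -3.44311e+02,  1.30000e-02]), np.float64(0.021))
top (array([ 4.80962e+02, -3.43359e+02,  1.90000e-02]), np.float64(0.024))
side (array([ 4.81168e+02, -3.43951e+02,  2.00000e-03]), np.float64(0.013))
bin [566. 411.] (array([5.69142e+02, 4.02191e+02, 1.90000e-02]), np.float64(0.029))
bin [429. 140.] (array([ 4.34437e+02,  1.47994e+02, -3.80000e-02]), np.float64(0.053))
bin [584. 158.] (array([ 5.71403e+02,  1.48722e+02, -2.18000e-01]), np.float64(0.281))
bin [442. 295.] (array([ 4.48228e+02,  2.78910e+02, -2.25000e-01]), np.float64(0.246))
```

```bash
python3 - <<'E'
from h import *
import pickle; M=pickle.load(open('M.pkl','rb'))
ms={n:M['blank_block',n][0]['region'] for n in('top','side')}
for d in((44,56,40),(56,44,40),(40,56,44),(56,40,44),(44,40,56),(40,44,56)):
    print('blank',d,fit(ms,box(d[0],d[1],0,d[2]),(448,-73,0)))
mv={n:M['vise',n][0]['region'] for n in('top','side')}
for n in mv:
    cs,_=cv2.findContours(mv[n].astype(np.uint8),0,2); c=max(cs,key=cv2.contourArea)[:,0]
    w=np.array([ray(n,*p,5)[:2] for p in c],np.float32); r=cv2.minAreaRect(w); print('vise rect',n,r)
# finished block top face: rectangle + hole
for n in('top','side'):
    m=M['finished_block',n][0]['region'];rr,cc=np.nonzero(m)
    w=np.array([ray(n,a,b,60)[:2] for a,b in zip(cc,rr)],np.float32); print('fin',n,cv2.minAreaRect(w))
a=cv2.imread('pics/top0.png');b=cv2.imread('pics/side0.png')
A=cv2.resize(a[190:300,95:355],None,fx=3,fy=3,interpolation=2); B=cv2.resize(b[120:290,140:360],None,fx=1.6,fy=1.6,interpolation=2)
B=cv2.resize(b[205:285,200:330],None,fx=3.2,fy=3.2,interpolation=2)
H=np.zeros((330+256,780,3),np.uint8);H[:330]=A;H[330:,:416]=B
H[330:,416:780]=cv2.resize(b[120:233,150:311],(364,256),interpolation=2)
cv2.imwrite('pics/c1.png',H)
E
```

```text
blank (44, 56, 40) (array([ 4.47559e+02, -7.36210e+01,  1.18000e-01]), np.float64(0.085))
blank (56, 44, 40) (array([447.254, -74.267,  -1.47 ]), np.float64(0.087))
blank (40, 56, 44) (array([ 4.46042e+02, -7.37230e+01,  1.40000e-01]), np.float64(0.101))
blank (56, 40, 44) (array([445.933, -73.235,  -1.438]), np.float64(0.1))
blank (44, 40, 56) (array([ 4.46963e+02, -7.67740e+01,  8.10000e-02]), np.float64(0.205))
blank (40, 44, 56) (array([ 4.47016e+02, -7.55800e+01,  1.79000e-01]), np.float64(0.189))
vise rect top ((602.612548828125, -68.30091857910156), (100.24048614501953, 183.88674926757812), 6.10415506362915)
vise rect side ((602.3373413085938, -32.63890075683594), (113.86782836914062, 260.4075622558594), 0.6851955652236938)
fin top ((598.0999145507812, -29.67277717590332), (59.712677001953125, 42.3799934387207), 6.308285713195801)
fin side ((576.3822631835938, -38.62229537963867), (100.83475494384766, 39.67986297607422), 49.8222770690918)
```

View pics/c1.png

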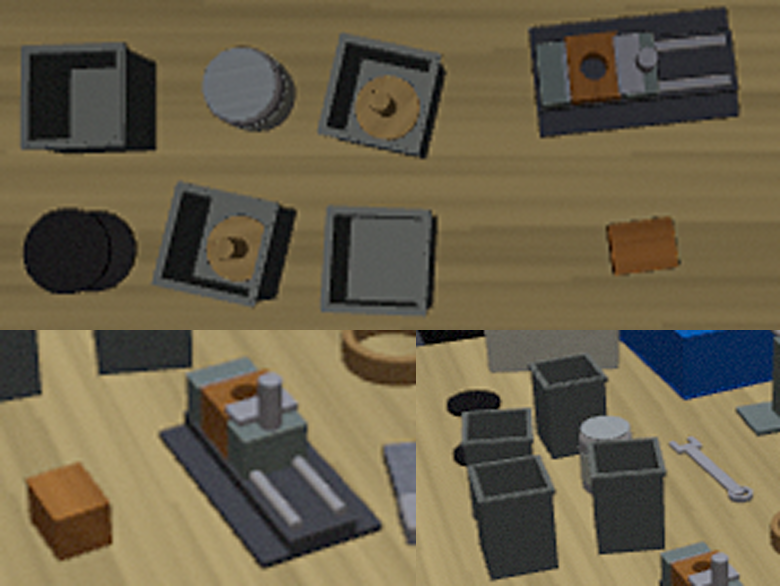

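The crop shows only two spindles, in bins A (crop 385,105) and B (crop 235,247). The other two bins show bare floors. The blank is upright, and the vise's block hole is near top pixel (293,212) with the post top near (310.7,209.7). Now for numbers.

```bash
python3 - <<'E'
from h import *
import pickle; M=pickle.load(open('M.pkl','rb'))
print('hole',ray('top',293,212,60),'post',ray('top',310.7,209.7,99))
th=np.linspace(0,2*np.pi,24,endpoint=False); C=lambda r,z:np.c_[r*np.cos(th),r*np.sin(th),0*th+z]
for i in(0,2):
    m=M['spindle0','top'][i]['region']; c=M['spindle0','top'][i]['at']
    x0=ray('top',c[1],c[0],20); print('spindle',fit({'top':m},np.r_[C(29,4),C(29,14),C(9,74)],(x0[0],x0[1],0)))
for l in M['bin0','top']:
    cs,_=cv2.findContours(l['region'].astype(np.uint8),0,2); h=cv2.convexHull(max(cs,key=cv2.contourArea))
    m=np.zeros((420,560),np.uint8);cv2.fillConvexPoly(m,h,1); c=ray('top',*l['at'][::-1],60)
    print('bin',fit({'top':m>0},np.r_[box(80,80,0,90),box(84,84,95,108)],(c[0],c[1],-.1)))
# post from masks
a=np.deg2rad(6.1); ux=np.array([-np.sin(a),np.cos(a)])
h=ray('top',293,212,60)[:2];p=ray('top',310.7,209.7,99)[:2]; print('hole-post along',(h-p)@ux,'across',(h-p)@[ux[1],-ux[0]], 'rectcentre-hole',(h-[602.6,-68.3])@ux,(h-[602.6,-68.3])@[ux[1],-ux[0]])
print('from side: hole col/row predicted',proj('side',[*h,60]),'post',proj('side',[*p,99]))
go(*p,150,a+np.pi/2)
E
```

```text
hole [598.8656737  -32.06343725  60.        ] post [599.70095888 -74.91999716  99.        ]
spindle (array([ 5.68607e+02,  1.52469e+02, -3.55000e-01]), np.float64(0.06))
spindle (array([446.092, 281.215,  -0.515]), np.float64(0.246))
bin (array([570.372, 402.629,  -1.514]), np.float64(0.027))
bin (array([ 4.34289e+02,  1.48328e+02, -2.70000e-02]), np.float64(0.036))
bin (array([ 5.71620e+02,  1.49061e+02, -2.12000e-01]), np.float64(0.033))
bin (array([ 4.48703e+02,  2.79170e+02, -2.15000e-01]), np.float64(0.029))
hole-post along 42.70266447622421 across 3.723556794211105 rectcentre-hole 36.42821402009533 0.1374623541522321
from side: hole col/row predicted [[276.26584193 224.55687582]] post [[282.97992672 220.39717585]]
clk 0.9 tcp [169.7 575.5 222.6] opendir 1.284 q6 -0.12 F [ 0.2 -0.4  0. ]
turn [-0.393 -0.     0.   ] now-frame shift m [ 0.0726 -0.5022  0.5964] after-turn shift [ 0.0726 -0.6924  0.3585] rows>= 13.0
```

```bash
python3 -m creep '[[[-0.131,0,0],[0,0,0],0.06],[[-0.131,0,0],[0,0,0],0.06],[[-0.131,0,0],[0,0,0],0.06],[[0,0,0],[0,-0.053,0.0277],0.06],[[0,0,0],[0,-0.053,0.0277],0.06],[[0,0,0],[0,-0.053,0.0277],0.06],[[0,0,0],[0,-0.053,0.0277],0.06],[[0,0,0],[0,-0.053,0.0277],0.06],[[0,0,0],[0,-0.053,0.0277],0.06],[[0,0,0],[0,-0.053,0.0277],0.06],[[0,0,0],[0,-0.053,0.0277],0.06],[[0,0,0],[0,-0.053,0.0277],0.06],[[0,0,0],[0,-0.053,0.0277],0.06],[[0,0,0],[0,-0.053,0.0277],0.06],[[0,0,0],[0,-0.053,0.0277],0.06],[[0,0,0],[0,-0.053,0.0277],0.06]]' 20; python3 -c "
from h import *
go(602,-74,78,np.deg2rad(96.1))"
```

```text
clock: 2.9
ee_pos: [625.1, -79.5, 224.7]
tool_rot: [0.471, 1.559, 0.598]
ft_force: [0.2, -0.2, 0.4]
opening: 59.8
clk 2.9 tcp [625.1 -79.5 224.7] opendir 1.697 q6 -1.94 F [ 0.2 -0.2  0.4]
turn [ 0.02   0.011 -0.006] now-frame shift m [ 0.1465  0.0075 -0.0238] after-turn shift [ 0.1467  0.0079 -0.0224] rows>= 3.0
```

```bash
python3 -m creep '[[[0.02,0.011,-0.006],[0,0.008,-0.0225],0.06],[[0,0,0],[0.05,0,0],0.06],[[0,0,0],[0.04,0,0],0.06],[[0,0,0],[0,0,0],0.06]]' 20; python3 -c "
from h import *
go(602,-74,78,np.deg2rad(96.1))
a=env.snapshot('top');b=env.snapshot('side')
H=np.hstack([cv2.resize(a[150:270,240:370],(390,360),interpolation=2),cv2.resize(b[150:290,200:330],(334,360),interpolation=2)])
cv2.imwrite('pics/p2.png',H)"
```

```text
clock: 3.4
ee_pos: [606.0, -80.7, 133.0]
tool_rot: [-0.705, 1.566, -0.606]
ft_force: [-0.7, -0.5, 1.0]
opening: 59.9
clk 3.4 tcp [606.  -80.7 133. ] opendir 1.67 q6 -1.91 F [-0.7 -0.5  1. ]
turn [-0.007  0.004  0.003] now-frame shift m [ 0.0549  0.0073 -0.0036] after-turn shift [ 0.055   0.0071 -0.0033] rows>= 1.0
```

View pics/p2.png

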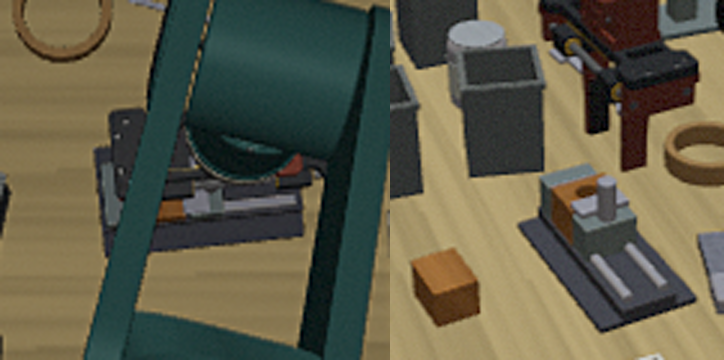

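The side view shows the fingers straddling above the post, at crop (615,150) and (607,185). I'll descend, pinch and slide.

```bash
python3 -m creep '[[[-0.007,0.004,0.003],[0,0.007,-0.003],0.06],[[0,0,0],[0.03,0,0],0.06],[[0,0,0],[0.024,0,0],0.06],[[0,0,0],[0,0,0],0.01],[[0,0,0],[0,0,0],0.01],[[0,0,0],[0,0,0],0.01],[[0,0,0],[0,0,0],0.01],[[0,0,0],[0,0,0],0.01],[[0,0,0],[0,0,0],0.01]]' 20; python3 -c "
from h import *
go(602,-74,78,np.deg2rad(96.1))"
```

```text
clock: 4.62
ee_pos: [613.5, -74.4, 94.0]
tool_rot: [-0.338, 1.545, -0.229]
ft_force: [0.1, -0.3, -2.4]
opening: 14.8
clk 4.62 tcp [613.5 -74.4  94. ] opendir 1.68 q6 -1.91 F [ 0.1 -0.3 -2.4]
turn [0.003 0.024 0.008] now-frame shift m [ 0.0157  0.0018 -0.0118] after-turn shift [ 0.016   0.0016 -0.0114] rows>= 1.0
```

```bash
python3 -m creep '[[[0,0,0],[0,0,0],0.06],[[0,0,0],[-0.02,0,0],0.06],[[0,0.024,0.008],[0,0.002,-0.0115],0.06],[[0,0,0],[0,0,0],0.06],[[0,0,0],[0,0,0],0.06]]' 20; python3 -c "
from h import *
go(602,-74,78,np.deg2rad(96.1))"
```

```text
clock: 5.25
ee_pos: [599.5, -73.1, 112.6]
tool_rot: [2.807, 1.567, 2.916]
ft_force: [-0.3, -0.1, -0.7]
opening: 59.4
clk 5.25 tcp [599.5 -73.1 112.6] opendir 1.68 q6 -1.92 F [-0.3 -0.1 -0.7]
turn [ 0.003 -0.004 -0.001] now-frame shift m [ 0.0346 -0.0012  0.0025] after-turn shift [ 0.0346 -0.0011  0.0024] rows>= 1.0
```

```bash
python3 -m creep '[[[0,-0.004,0],[0.012,0,0.002],0.06],[[0,0,0],[0.012,0,0],0.06],[[0,0,0],[0.01,0,0],0.06],[[0,0,0],[0,0,0],0.06]]' 20; python3 -c "
from h import *
go(602,-74,78,np.deg2rad(96.1))"
```

```text
clock: 5.75
ee_pos: [600.3, -72.5, 74.2]
tool_rot: [2.381, 1.567, 2.49]
ft_force: [0.0, -0.0, 1.3]
opening: 60.0
clk 5.75 tcp [600.3 -72.5  74.2] opendir 1.68 q6 -1.92 F [ 0.  -0.   1.3]
turn [ 0.003 -0.003 -0.002] now-frame shift m [-0.0038 -0.0016  0.0015] after-turn shift [-0.0038 -0.0017  0.0016] rows>= 1.0
```

```bash
python3 -m creep '[[[0,0,0],[-0.003,0,0],0.005],[[0,0,0],[0,0,0],0.005],[[0,0,0],[0,0,0],0.005],[[0,0,0],[0,0,0],0.005],[[0,0,0],[0,0,0],0.005],[[0,0,0],[0,0,0],0.005],[[0,0,0],[0,0,0],0.005],[[0,0,0],[0,0,0],0.005]]' 20; python3 -c "
from h import *
go(602,-74,78,np.deg2rad(96.1))"
```

```text
clock: 6.75
ee_pos: [601.2, -73.7, 78.2]
tool_rot: [2.557, 1.57, 2.666]
ft_force: [0.7, -1.8, -0.4]
opening: 17.6
clk 6.75 tcp [601.2 -73.7  78.2] opendir 1.68 q6 -1.92 F [ 0.7 -1.8 -0.4]
turn [ 0.003 -0.001 -0.001] now-frame shift m [ 0.0002 -0.0004  0.0007] after-turn shift [ 0.0002 -0.0004  0.0007] rows>= 1.0
```

```bash
python3 -m creep '[[[0,0,0],[0,-0.01,0],0.005],[[0,0,0],[0,-0.01,0],0.005],[[0,0,0],[0,-0.01,0],0.005],[[0,0,0],[0,-0.01,0],0.005],[[0,0,0],[0,-0.006,0],0.005],[[0,0,0],[0,0,0],0.005],[[0,0,0],[0,0,0],0.005]]'; python3 -c "
from h import *
go(596.8,-31.9,78,np.deg2rad(96.1))"
```

```text
clock: 7.62
ee_pos: [606.4, -120.9, 78.2]
tool_rot: [1.754, 1.567, 1.862]
ft_force: [0.4, 3.9, 0.8]
opening: 17.6
clk 7.62 tcp [ 606.4 -120.9   78.2] opendir 1.679 q6 -1.99 F [0.4 3.9 0.8]
turn [ 0.001 -0.001 -0.004] now-frame shift m [0.0006 0.0895 0.0001] after-turn shift [ 0.0002  0.0895 -0.0001] rows>= 2.0
```

```bash
python3 -m creep '[[[0,0,0],[0,0,0],0.05],[[0,0,0],[0,0,0],0.05],[[0,0,0],[-0.04,0,0],0.086],[[0,0,0],[-0.04,0,0],0.086],[[0.175,0,0],[0,0,0],0.086],[[0.175,0,0],[0,0,0],0.086],[[0.175,0,0],[0,0,0],0.086],[[0.175,0,0],[0,0,0],0.086],[[0.175,0,0],[0,0,0],0.086],[[0.175,0,0],[0,0,0],0.086],[[0.175,0,0],[0,0,0],0.086],[[0.175,0,0],[0,0,0],0.086],[[0.175,0,0],[0,0,0],0.086],[[0,0,0],[0,0,0],0.086]]'; python3 -c "
from h import *
go(598,-31.9,26,np.deg2rad(6.2))"
```

```text
clock: 9.38
ee_pos: [606.1, -123.9, 161.2]
tool_rot: [-0.278, 1.566, -1.791]
ft_force: [-0.1, -0.8, -0.5]
opening: 86.0
clk 9.38 tcp [ 606.1 -123.9  161.2] opendir 0.057 q6 -0.37 F [-0.1 -0.8 -0.5]
turn [-0.051  0.004  0.001] now-frame shift m [ 0.1348 -0.0027 -0.0929] after-turn shift [ 0.1352  0.0019 -0.0923] rows>= 3.0
```

```bash
python3 -m creep '[[[-0.051,0.004,0],[0,0.001,-0.046],0.086],[[0,0,0],[0,0.001,-0.046],0.086],[[0,0,0],[0,0,0],0.086],[[0,0,0],[0.04,0,0],0.086],[[0,0,0],[0,0,0],0.086]]'; python3 -c "
from h import *
go(598,-31.9,26,np.deg2rad(6.2))
b=env.snapshot('side');a=env.snapshot('top')
for n in('side','top'):
  for t in('finished_block','blank_block'):
    L=env.outline_of(n,t)
    for l in L[:3]:print(n,t,l['score'],l['at'],l['region'].sum())
cv2.imwrite('pics/p3.png',cv2.resize(b[130:290,190:380],None,fx=3,fy=3,interpolation=2))"
```

```text
clock: 10.0
ee_pos: [601.5, -32.0, 121.2]
tool_rot: [0.34, 1.567, -1.103]
ft_force: [0.4, 0.4, 0.1]
opening: 85.8
clk 10.0 tcp [601.5 -32.  121.2] opendir 0.128 q6 -0.29 F [0.4 0.4 0.1]
turn [ 0.02   0.003 -0.001] now-frame shift m [ 0.0951 -0.0036 -0.0009] after-turn shift [ 0.0952 -0.0035 -0.0005] rows>= 2.0
side finished_block 0.65 [226.9, 272.9] 503
side blank_block 0.88 [261.0, 221.4] 566
```

View pics/p3.png

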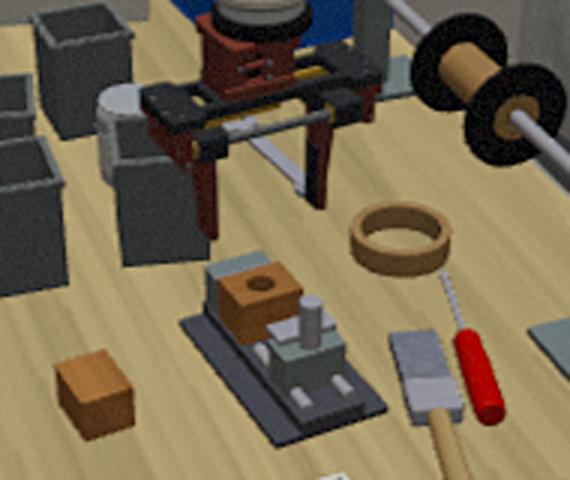

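The jaw is open and the block is free against the fixed jaw, with its hole at side pixel (277,225), matching the prediction. Descending to grip.

```bash
python3 -m creep '[[[0.02,0.003,0],[0.03,-0.0035,-0.0005],0.086],[[0,0,0],[0.03,0,0],0.086],[[0,0,0],[0.03,0,0],0.086],[[0,0,0],[0,0,0],0.086]]'; python3 -c "
from h import *
go(598,-31.9,26,np.deg2rad(6.2))"
```

```text
clock: 10.8
ee_pos: [606.4, -34.1, 37.4]
tool_rot: [1.318, 1.553, -0.148]
ft_force: [-0.1, 0.8, -0.7]
opening: 85.9
clk 10.8 tcp [606.4 -34.1  37.4] opendir 0.105 q6 -0.28 F [-0.1  0.8 -0.7]
turn [-0.003  0.005 -0.017] now-frame shift m [ 0.0112 -0.0083 -0.0031] after-turn shift [ 0.0114 -0.0081 -0.0031] rows>= 1.0
```

```bash
python3 -m creep '[[[-0.003,0.005,-0.017],[0,-0.008,0.002],0.086],[[0,0,0],[0.01,0,0],0.086],[[0,0,0],[0,0,0],0.086]]'; python3 -c "
from h import *
go(598,-31.9,26,np.deg2rad(6.2))"
```

```text
clock: 11.18
ee_pos: [600.7, -37.8, 30.3]
tool_rot: [1.4, 1.566, -0.063]
ft_force: [0.4, 0.1, 0.1]
opening: 86.1
clk 11.18 tcp [600.7 -37.8  30.3] opendir 0.108 q6 -0.29 F [0.4 0.1 0.1]
turn [ 0.     0.001 -0.004] now-frame shift m [ 0.0043 -0.0021 -0.0062] after-turn shift [ 0.0043 -0.002  -0.0062] rows>= 1.0
```

```bash
python3 -m creep '[[[0,0,0],[0,0,0],0.045],[[0,0,0],[0,0,0],0.045],[[0,0,0],[0,0,0],0.045],[[0,0,0],[0,0,0],0.045],[[0,0,0],[0,0,0],0.045]]' 35; python3 -c "
from h import *
go(598,-31.9,26,np.deg2rad(6.2))"
```

```text
clock: 11.8
ee_pos: [601.5, -37.9, 31.3]
tool_rot: [1.353, 1.565, -0.109]
ft_force: [-0.6, 0.1, -0.3]
opening: 55.6
clk 11.8 tcp [601.5 -37.9  31.3] opendir 0.109 q6 -0.29 F [-0.6  0.1 -0.3]
turn [ 0.     0.001 -0.006] now-frame shift m [ 0.0053 -0.0028 -0.0063] after-turn shift [ 0.0053 -0.0028 -0.0063] rows>= 1.0
```

```bash
python3 -m creep '[[[0,0.001,-0.006],[-0.015,0,0],0.045],[[0,0,0],[-0.025,0,0],0.045],[[0,0,0],[-0.03,0,0],0.045],[[0,0,0],[-0.03,0,0],0.045],[[0,0,0],[-0.03,0,0],0.045],[[0,0,0],[0,0,0],0.045]]'; python3 -c "
from h import *
go(521,-306,18,0.013)"
```

```text
clock: 12.55
ee_pos: [600.1, -38.0, 163.0]
tool_rot: [-1.596, 1.567, -3.059]
ft_force: [0.6, -0.4, -2.4]
opening: 55.6
clk 12.55 tcp [600.1 -38.  163. ] opendir 0.109 q6 -0.29 F [ 0.6 -0.4 -2.4]
turn [0.096 0.    0.004] now-frame shift m [ 0.1453 -0.1072  0.2578] after-turn shift [ 0.145  -0.0826  0.2669] rows>= 6.0
```

```bash
python3 -m creep '[[[0.096,0,0.004],[0,0,0],0.045],[[0,0,0],[0,-0.0118,0.0381],0.045],[[0,0,0],[0,-0.0118,0.0381],0.045],[[0,0,0],[0,-0.0118,0.0381],0.045],[[0,0,0],[0,-0.0118,0.0381],0.045],[[0,0,0],[0,-0.0118,0.0381],0.045],[[0,0,0],[0,-0.0118,0.0381],0.045],[[0,0,0],[0,-0.0118,0.0381],0.045],[[0,0,0],[0,0,0],0.045]]'; python3 -c "
from h import *
go(521,-306,18,0.013)"
```

```text
clock: 13.68
ee_pos: [510.8, -309.3, 147.5]
tool_rot: [-2.087, 1.552, 2.637]
ft_force: [-0.2, -0.2, -1.4]
opening: 55.7
clk 13.68 tcp [ 510.8 -309.3  147.5] opendir 0.012 q6 -0.67 F [-0.2 -0.2 -1.4]
turn [-0.001 -0.009  0.016] now-frame shift m [ 0.1293  0.0123 -0.002 ] after-turn shift [ 0.1295  0.0102 -0.0032] rows>= 3.0
```

```bash
python3 -m creep '[[[0,-0.009,0.016],[0,0.01,-0.003],0.045],[[0,0,0],[0.035,0,0],0.045],[[0,0,0],[0.035,0,0],0.045],[[0,0,0],[0.03,0,0],0.045],[[0,0,0],[0,0,0],0.045]]'; python3 -c "
from h import *
go(521,-306,18,0.013)"
```

```text
clock: 14.3
ee_pos: [523.6, -298.7, 42.2]
tool_rot: [2.54, 1.568, 0.984]
ft_force: [-0.4, -0.2, -1.1]
opening: 55.6
clk 14.3 tcp [ 523.6 -298.7   42.2] opendir 0.015 q6 -0.65 F [-0.4 -0.2 -1.1]
turn [ 0.002 -0.003 -0.002] now-frame shift m [ 0.0242 -0.0027  0.0073] after-turn shift [ 0.0242 -0.0027  0.0073] rows>= 1.0
```

```bash
python3 -m creep '[[[0,0,0],[0.012,-0.003,0.006],0.045],[[0,0,0],[0.01,0,0],0.045],[[0,0,0],[0.001,0,0],0.045],[[0,0,0],[0,0,0],0.07],[[0,0,0],[0,0,0],0.07],[[0,0,0],[0,0,0],0.07],[[0,0,0],[-0.03,0,0],0.07],[[0,0,0],[-0.04,0,0],0.07],[[0,0,0],[-0.04,0,0],0.07],[[0,0,0],[0,0,0],0.07]]'; python3 -c "
from h import *
b=env.snapshot('side');a=env.snapshot('top')
for n in('side','top'):
  for t in('finished_block','blank_block'):
    L=env.outline_of(n,t)
    for l in L[:3]:print(n,t,l['score'],l['at'],l['region'].sum(),ray(n,*l['at'][::-1],20).round())
    if t=='blank_block' and L: m=L[0]['region'];print(fit({n:m},box(44,56,0,40),(447,-74,0.1)))
    if t=='finished_block' and L: m=L[0]['region'];print(fit({n:m},box(44,56,5,45),(521,-300,0)))
cv2.imwrite('pics/p4.png',np.hstack([b[100:420,140:400],a[150:320,200:480].repeat(1,0) if 0 else cv2.resize(a[150:320,200:480],(527,320))]))
go(520,-300,100)"
```

```text
clock: 15.55
ee_pos: [523.3, -305.9, 135.4]
tool_rot: [1.336, 1.562, -0.218]
ft_force: [0.8, -0.7, -0.1]
opening: 70.2
side finished_block 0.72 [257.9, 345.8] 325 [ 723. -164.   20.]
side finished_block 0.71 [313.1, 286.6] 888 [ 527. -286.   20.]
side finished_block 0.6 [259.1, 291.3] 1047 [ 602. -123.   20.]
(array([ 521. , -300. ,   -0.7]), np.float64(1.0))
side blank_block 0.79 [260.3, 222.7] 617 [451. -71.  20.]
side blank_block 0.58 [201.5, 191.9] 1791 [441. 209.  20.]
(array([ 4.46692e+02, -7.02220e+01,  5.90000e-02]), np.float64(0.072))
top finished_block 0.9 [241.7, 395.3] 500 [ 526. -303.   20.]
(array([ 5.24480e+02, -2.97712e+02, -3.12000e-01]), np.float64(0.23))
top blank_block 0.67 [268.7, 312.2] 353 [454. -83.  20.]
(array([ 4.46776e+02, -7.65470e+01,  2.20000e-01]), np.float64(0.162))
clk 15.85 tcp [ 520.3 -303.7  130.3] opendir 0.016 q6 -0.66 F [ 0.8 -1.   0.2]
turn [ 0.    -0.004 -0.001] now-frame shift m [ 0.0303 -0.0002 -0.0036] after-turn shift [ 0.0303 -0.0002 -0.0037] rows>= 1.0
```

View pics/p4.png

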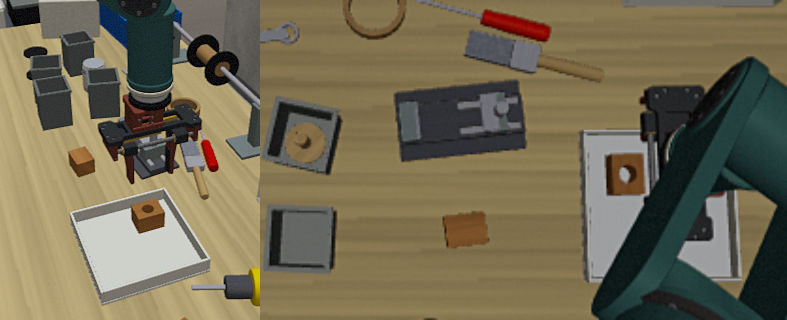

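The finished block is flat in the tray at side crop (148,215), and the blank is unmoved at about (447,-72). Going for the blank.

```bash
python3 -m creep '[[[0.17,0,0],[0,0,0],0.086],[[0.17,0,0],[0,0,0],0.086],[[0.17,0,0],[0,0,0],0.086],[[0.17,0,0],[0,0,0],0.086],[[0.17,0,0],[0,0,0],0.086],[[0.17,0,0],[0,0,0],0.086],[[0.17,0,0],[0,0,0],0.086],[[0.17,0,0],[0,0,0],0.086],[[0.14,0,0],[0,0,0],0.086],[[0,0,0],[0,0,0],0.086]]'; python3 -c "
from h import *
go(447,-72.5,10,1.57+.07)"
```

```text
clock: 17.1
ee_pos: [514.1, -299.2, 117.4]
tool_rot: [-0.826, 1.546, 2.354]
ft_force: [-0.8, 0.2, -0.1]
opening: 86.0
clk 17.1 tcp [ 514.1 -299.2  117.4] opendir -1.532 q6 0.88 F [-0.8  0.2 -0.1]
turn [-0.031  0.016  0.018] now-frame shift m [ 0.1125 -0.2271  0.0564] after-turn shift [ 0.1074 -0.2308  0.0512] rows>= 5.0
```

```bash
python3 -m creep '[[[-0.031,0.016,0.018],[0,0,0],0.086],[[0,0,0],[0,-0.0462,0.0102],0.086],[[0,0,0],[0,-0.0462,0.0102],0.086],[[0,0,0],[0,-0.0462,0.0102],0.086],[[0,0,0],[0,-0.0462,0.0102],0.086],[[0,0,0],[0,-0.0462,0.0102],0.086],[[0,0,0],[0,0,0],0.086]]'; python3 -c "
from h import *
b=env.snapshot('side')
L=env.outline_of('side','blank_block')
for l in L[:2]: print(l['score'],l['at'],fit({'side':l['region']},box(44,56,0,40),(447,-72,0.05)))
go(447,-72.5,10,1.57+.07)"
```

```text
clock: 17.98
ee_pos: [440.5, -66.9, 114.8]
tool_rot: [2.383, 1.567, -0.665]
ft_force: [0.8, 0.6, 0.3]
opening: 85.9
0.57 [261.0, 221.3] (array([ 4.45784e+02, -7.05640e+01,  1.25000e-01]), np.float64(0.042))
clk 18.07 tcp [443.2 -69.6 115.3] opendir -1.48 q6 1.17 F [ 0.2 -0.3 -0.6]
turn [ 0.022 -0.006 -0.004] now-frame shift m [ 0.1053  0.0028 -0.0029] after-turn shift [ 0.1053  0.0032 -0.0036] rows>= 2.0
```

```bash
python3 -m creep '[[[0,-0.006,-0.004],[0.03,0.003,-0.003],0.086],[[0,0,0],[0.03,0,0],0.086],[[0,0,0],[0,0,0],0.086]]'; python3 -c "
from h import *
go(447,-72.5,10,-1.48)"
```

```text
clock: 18.45
ee_pos: [451.4, -76.9, 55.1]
tool_rot: [2.542, 1.563, -0.507]
ft_force: [-0.6, -0.8, -0.2]
opening: 86.2
clk 18.45 tcp [451.4 -76.9  55.1] opendir -1.478 q6 1.16 F [-0.6 -0.8 -0.2]
turn [ 0.002 -0.006 -0.004] now-frame shift m [ 0.045  -0.005   0.0042] after-turn shift [ 0.0451 -0.0048  0.004 ] rows>= 1.0
```

```bash
python3 -m creep '[[[0,-0.006,-0.004],[0,-0.005,0.004],0.086],[[0,0,0],[0.022,0,0],0.086],[[0,0,0],[0.018,0,0],0.086],[[0,0,0],[0,0,0],0.086]]'; python3 -c "
from h import *
go(447,-72.5,10,-1.48)"
```

```text
clock: 18.95
ee_pos: [450.6, -74.7, 18.0]
tool_rot: [2.704, 1.564, -0.346]
ft_force: [-0.7, -0.1, 0.1]
opening: 86.0
clk 18.95 tcp [450.6 -74.7  18. ] opendir -1.479 q6 1.16 F [-0.7 -0.1  0.1]
turn [ 0.001 -0.007 -0.003] now-frame shift m [ 0.008  -0.0026  0.0034] after-turn shift [ 0.008  -0.0025  0.0034] rows>= 1.0
```

```bash
python3 -m creep '[[[0,-0.007,-0.003],[0.007,0,0.003],0.086],[[0,0,0],[0,0,0],0.05],[[0,0,0],[0,0,0],0.045],[[0,0,0],[0,0,0],0.045],[[0,0,0],[0,0,0],0.045],[[0,0,0],[0,0,0],0.045],[[0,0,0],[0,0,0],0.045]]' 35; python3 -c "
from h import *
go(447,-72.5,10,-1.48)"
```

```text
clock: 19.82
ee_pos: [449.1, -75.6, 13.3]
tool_rot: [2.65, 1.568, -0.399]
ft_force: [-0.5, 0.0, 0.0]
opening: 56.2
clk 19.82 tcp [449.1 -75.6  13.3] opendir -1.478 q6 1.16 F [-0.5  0.   0. ]
turn [ 0.002 -0.003 -0.001] now-frame shift m [ 0.0033 -0.0033  0.0018] after-turn shift [ 0.0033 -0.0033  0.0018] rows>= 1.0
```

```bash
python3 -m creep '[[[0,-0.003,0],[-0.015,0,0],0.045],[[0,0,0],[-0.03,0,0],0.045],[[0,0,0],[-0.04,0,0],0.045],[[0,0,0],[-0.04,0,0],0.045],[[0,0,0],[0,0,0],0.045],[[-0.176,0,0],[0,0,0],0.045],[[-0.176,0,0],[0,0,0],0.045],[[-0.176,0,0],[0,0,0],0.045],[[-0.176,0,0],[0,0,0],0.045],[[-0.176,0,0],[0,0,0],0.045],[[-0.176,0,0],[0,0,0],0.045],[[-0.176,0,0],[0,0,0],0.045],[[-0.176,0,0],[0,0,0],0.045],[[-0.176,0,0],[0,0,0],0.045],[[0,0,0],[0,0,0],0.045]]'; python3 -c "
from h import *
go(600.6,-35.4,34.5,0.108)"
```

```text
clock: 21.7
ee_pos: [437.5, -71.8, 127.4]
tool_rot: [-1.985, 1.545, 2.883]
ft_force: [0.6, 0.1, -0.3]
opening: 56.0
clk 21.7 tcp [437.5 -71.8 127.4] opendir 0.156 q6 -0.47 F [ 0.6  0.1 -0.3]
turn [ 0.048 -0.01   0.024] now-frame shift m [ 0.0891  0.169  -0.0097] after-turn shift [ 0.0929  0.1661 -0.0186] rows>= 4.0
```

```bash
python3 -m creep '[[[0.048,-0.01,0.024],[-0.01,0,0],0.045],[[0,0,0],[0,0.041,-0.0046],0.045],[[0,0,0],[0,0.041,-0.0046],0.045],[[0,0,0],[0,0.041,-0.0046],0.045],[[0,0,0],[0,0.041,-0.0046],0.045],[[0,0,0],[0,0,0],0.045]]'; python3 -c "
from h import *
go(600.6,-35.4,34.5,0.108)
b=env.snapshot('side')
L=env.outline_of('side','blank_block')
for l in L[:2]: print(l['score'],l['at'],l['region'].sum())
cv2.imwrite('pics/p5.png',cv2.resize(b[120:290,190:370],None,fx=3,fy=3,interpolation=2))"
```

```text
clock: 22.45
ee_pos: [599.1, -36.0, 130.5]
tool_rot: [-1.87, 1.562, 2.921]
ft_force: [-0.4, -0.6, -1.6]
opening: 56.1
clk 22.45 tcp [599.1 -36.  130.5] opendir 0.079 q6 -0.25 F [-0.4 -0.6 -1.6]
turn [-0.029 -0.003  0.009] now-frame shift m [ 0.0959  0.0024 -0.0002] after-turn shift [ 0.096   0.0015 -0.0004] rows>= 2.0
0.74 [196.7, 277.4] 550
```

View pics/p5.png

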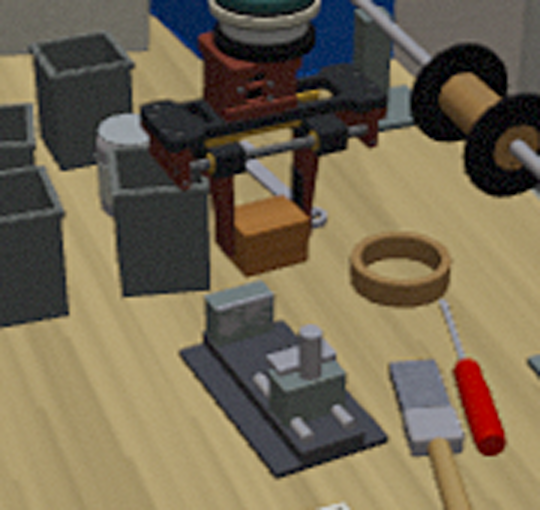

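The blank is held level above the clamping space at crop (270,235). Lowering it with about 8 mm clearance from the fixed jaw.

```bash
python3 -m creep '[[[-0.029,-0.003,0.009],[0.01,0.0015,0.001],0.045],[[0,0,0],[0.025,0,0],0.045],[[0,0,0],[0.02,0,0],0.045],[[0,0,0],[0,0,0],0.045]]'; python3 -c "
from h import *
go(600.6,-37.4,34.5,0.108)"
```

```text
clock: 23.05
ee_pos: [590.2, -37.7, 71.6]
tool_rot: [-1.743, 1.562, 3.077]
ft_force: [0.1, 0.5, -0.8]
opening: 56.1
clk 23.05 tcp [590.2 -37.7  71.6] opendir 0.108 q6 -0.29 F [ 0.1  0.5 -0.8]
turn [ 0.    -0.001  0.008] now-frame shift m [0.037  0.0107 0.0009] after-turn shift [0.0371 0.0104 0.0009] rows>= 1.0
```

```bash
python3 -m creep '[[[0,-0.001,0.008],[0,0.0105,0.001],0.045],[[0,0,0],[0.015,0,0],0.045],[[0,0,0],[0.012,0,0],0.045],[[0,0,0],[0,0,0],0.045]]'; python3 -c "
from h import *
go(600.6,-37.4,34.5,0.108)"
```

```text
clock: 23.55
ee_pos: [601.8, -38.0, 44.2]
tool_rot: [1.427, 1.568, -0.036]
ft_force: [-0.6, -1.2, -2.0]
opening: 55.8
clk 23.55 tcp [601.8 -38.   44.2] opendir 0.108 q6 -0.29 F [-0.6 -1.2 -2. ]
turn [-0.     0.    -0.002] now-frame shift m [ 0.0097 -0.0012 -0.0008] after-turn shift [ 0.0097 -0.0011 -0.0008] rows>= 1.0
```

```bash
python3 -m creep '[[[0,0,0],[0.006,-0.001,0],0.045],[[0,0,0],[0.004,0,0],0.045],[[0,0,0],[0,0,0],0.045]]'; python3 -c "
from h import *
go(600.6,-37.4,33.5,0.108)"
```

```text
clock: 23.92
ee_pos: [600.8, -38.1, 33.6]
tool_rot: [1.42, 1.568, -0.043]
ft_force: [0.4, -0.4, -1.0]
opening: 56.1
clk 23.93 tcp [600.8 -38.1  33.6] opendir 0.108 q6 -0.29 F [ 0.4 -0.4 -1. ]
turn [-0.     0.    -0.003] now-frame shift m [ 0.0001 -0.0002 -0.0007] after-turn shift [ 0.0001 -0.0002 -0.0007] rows>= 1.0
```

```bash
python3 -m creep '[[[0,0,0],[0,0,0],0.086],[[0,0,0],[0,0,0],0.086],[[0,0,0],[0,0,0],0.086],[[0,0,0],[-0.02,0,0],0.086],[[0,0,0],[-0.04,0,0],0.086],[[0,0,0],[-0.05,0,0],0.06],[[0.175,0,0],[0,0,0],0.06],[[0.175,0,0],[0,0,0],0.06],[[0.175,0,0],[0,0,0],0.06],[[0.175,0,0],[0,0,0],0.06],[[0.175,0,0],[0,0,0],0.06],[[0.175,0,0],[0,0,0],0.06],[[0.175,0,0],[0,0,0],0.06],[[0.175,0,0],[0,0,0],0.06],[[0.17,0,0],[0,0,0],0.06],[[0,0,0],[0,0,0],0.06]]'; python3 -c "
from h import *
go(606.2,-120.9,78,np.deg2rad(96.2))
b=env.snapshot('side')
cv2.imwrite('pics/p6.png',cv2.resize(b[120:290,190:370],None,fx=3,fy=3,interpolation=2))"
```

```text
clock: 25.92
ee_pos: [602.2, -38.3, 151.3]
tool_rot: [2.944, 1.561, -0.139]
ft_force: [0.8, -0.5, -0.4]
opening: 60.0
clk 25.93 tcp [602.2 -38.3 151.3] opendir -1.512 q6 1.33 F [ 0.8 -0.5 -0.4]
turn [-0.05  -0.009 -0.002] now-frame shift m [0.0734 0.0825 0.0016] after-turn shift [0.0733 0.0825 0.005 ] rows>= 2.0
```

View pics/p6.png

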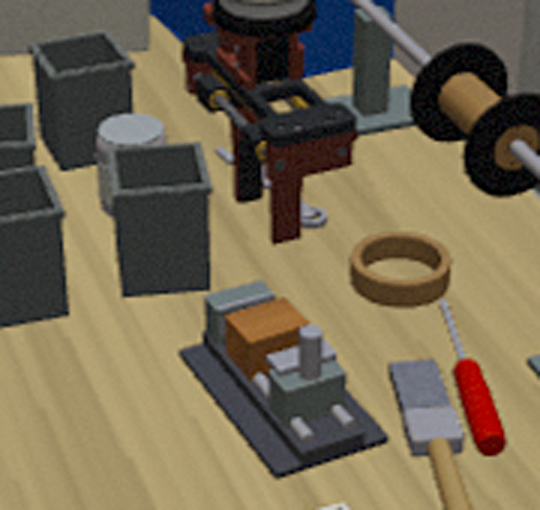

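The blank stands upright on the bed between the jaws at crop (265,335). Moving over the post.

```bash
python3 -m creep '[[[-0.05,-0.009,-0.002],[0,0,0.005],0.06],[[0,0,0],[0,0.042,0],0.06],[[0,0,0],[0,0.0405,0],0.06],[[0,0,0],[0.02,0,0],0.06],[[0,0,0],[0,0,0],0.06]]' 20; python3 -c "
from h import *
go(606.2,-120.9,78,np.deg2rad(96.2))"
```

```text
clock: 26.6
ee_pos: [607.6, -122.6, 131.6]
tool_rot: [2.805, 1.569, -0.205]
ft_force: [0.1, 0.0, 0.4]
opening: 60.4
clk 26.6 tcp [ 607.6 -122.6  131.6] opendir -1.439 q6 1.13 F [0.1 0.  0.4]
turn [ 0.023 -0.002 -0.001] now-frame shift m [ 0.0536 -0.0019  0.0013] after-turn shift [ 0.0536 -0.0018  0.0012] rows>= 1.0
```

```bash
python3 -m creep '[[[0.023,-0.002,0],[0.014,-0.002,0.001],0.06],[[0,0,0],[0.014,0,0],0.06],[[0,0,0],[0.013,0,0],0.06],[[0,0,0],[0.012,0,0],0.06],[[0,0,0],[0,0,0],0.06]]' 20; python3 -c "
from h import *
go(606.2,-120.9,78,np.deg2rad(96.2))"
```

```text
clock: 27.22
ee_pos: [606.5, -119.1, 75.7]
tool_rot: [1.284, 1.57, -1.746]
ft_force: [0.4, -0.1, 0.5]
opening: 59.6
clk 27.23 tcp [ 606.5 -119.1   75.7] opendir -1.459 q6 1.15 F [ 0.4 -0.1  0.5]
turn [ 0.004  0.    -0.001] now-frame shift m [-0.0023  0.0017  0.0005] after-turn shift [-0.0023  0.0017  0.0005] rows>= 1.0
```

```bash
python3 -m creep '[[[0,0,0],[-0.002,0,0],0.005],[[0,0,0],[0,0,0],0.005],[[0,0,0],[0,0,0],0.005],[[0,0,0],[0,0,0],0.005],[[0,0,0],[0,0,0],0.005],[[0,0,0],[0,0,0],0.005],[[0,0,0],[0,-0.008,0],0.005],[[0,0,0],[0,-0.008,0],0.005],[[0,0,0],[0,-0.008,0],0.005],[[0,0,0],[0,-0.008,0],0.005],[[0,0,0],[0,-0.006,0],0.005],[[0,0,0],[0,0,0],0.005]]' 20; python3 -c "
from h import *
go(601.2,-73.7,78,np.deg2rad(96.2))"
```

```text
clock: 28.72
ee_pos: [603.4, -80.2, 79.2]
tool_rot: [2.17, 1.566, -0.858]
ft_force: [0.4, -2.9, -1.8]
opening: 17.7
clk 28.73 tcp [603.4 -80.2  79.2] opendir -1.458 q6 1.22 F [ 0.4 -2.9 -1.8]
turn [ 0.005 -0.003 -0.004] now-frame shift m [ 0.0012 -0.0067  0.0015] after-turn shift [ 0.0012 -0.0067  0.0015] rows>= 1.0
```

```bash
python3 -m creep '[[[0,0,0],[0,-0.003,0],0.005],[[0,0,0],[0,-0.003,0],0.005],[[0,0,0],[0,-0.002,0],0.005],[[0,0,0],[0,-0.002,0],0.005],[[0,0,0],[0,-0.002,0],0.005]]' 20; python3 -c "
from h import *
go(601.2,-73.7,78,np.deg2rad(96.2))"
```

```text
clock: 29.35
ee_pos: [602.7, -73.5, 79.2]
tool_rot: [1.785, 1.557, -1.242]
ft_force: [0.2, -10.7, -1.8]
opening: 17.6
clk 29.35 tcp [602.7 -73.5  79.2] opendir -1.456 q6 1.24 F [  0.2 -10.7  -1.8]
turn [ 0.006 -0.003 -0.013] now-frame shift m [ 0.0012 -0.      0.0015] after-turn shift [0.0012 0.     0.0015] rows>= 1.0
```

```bash
python3 -m creep '[[[0,0,0],[0,-0.004,0],0.005],[[0,0,0],[0,-0.003,0],0.005],[[0,0,0],[0,0,0],0.03],[[0,0,0],[0,0,0],0.03],[[0,0,0],[-0.02,0,0],0.03],[[0,0,0],[-0.04,0,0],0.03],[[0,0,0],[-0.05,0,0],0.03],[[0,0,0],[0,0,0],0.03]]' 20; python3 -c "
from h import *
go(571,149,150,-.212)"
```

```text
clock: 30.35
ee_pos: [600.8, -66.8, 191.2]
tool_rot: [1.578, 1.555, -1.448]
ft_force: [0.5, -0.3, -0.2]
opening: 29.6
clk 30.35 tcp [600.8 -66.8 191.2] opendir -1.455 q6 1.25 F [ 0.5 -0.3 -0.2]
turn [-1.243  0.01  -0.014] now-frame shift m [ 0.0377 -0.2184  0.0047] after-turn shift [ 0.0412 -0.0745 -0.2047] rows>= 7.0
```

```bash
python3 -c "
from h import *
a=cv2.imread('pics/top0.png')
th=np.linspace(0,2*np.pi,40); C=lambda x,y,r,z:np.c_[x+r*np.cos(th),y+r*np.sin(th),0*th+z]
out=[]
for (x,y),(bx,by,ba),(c0,r0) in(((568.6,152.5),(571.6,149,-.212),(200,202)),((447,280),(448.7,279.2,-.215),(147,250))):
    k=8; I=cv2.resize(a[r0:r0+45,c0:c0+48],None,fx=k,fy=k,interpolation=2)
    d=lambda P,col:cv2.polylines(I,[np.round((proj('top',P)-[c0,r0]+.5)*k).astype(np.int32)],True,col,1)
    d(C(x,y,9,74),(0,0,255)); d(C(x,y,29,14),(0,255,0))
    sq=place(np.array([[1,1,0],[1,-1,0],[-1,-1,0],[-1,1,0]])*36.+[0,0,108],bx,by,ba); d(sq,(255,255,0))
    out.append(I)
cv2.imwrite('pics/sp.png',np.hstack(out))"
python3 -m creep '[[[0.165,0.01,-0.014],[0,0,0],0.032],[[0.165,0,0],[0,0,0],0.032],[[0,0,0],[0,0,0],0.032]]' 20; python3 -c "
from h import *
go(570,150.5,150,-.212-1.571)"
```

```text
clock: 30.72
ee_pos: [599.0, -64.2, 189.4]
tool_rot: [-2.719, 1.562, 0.201]
ft_force: [0.3, -1.1, -0.5]
opening: 31.7
clk 30.73 tcp [599.  -64.2 189.4] opendir -1.792 q6 1.57 F [ 0.3 -1.1 -0.5]
turn [-0.009 -0.008  0.004] now-frame shift m [ 0.0396 -0.203   0.0758] after-turn shift [ 0.0394 -0.2038  0.0736] rows>= 4.0
```

View pics/sp.png

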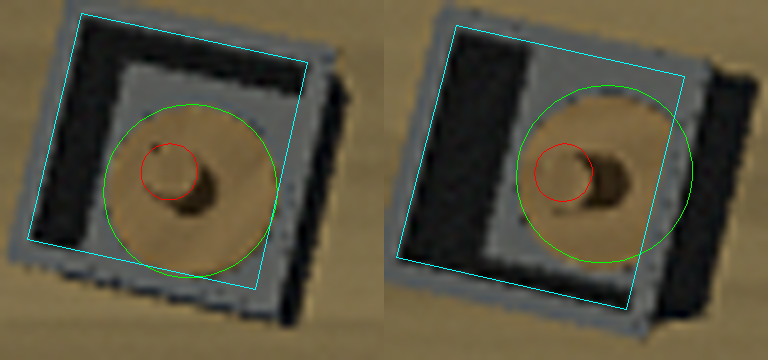

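The overlay confirms stem A at about (568.6,152.5), and B should shift to about (445,279.5). The bins' inner outlines need about 2 mm toward -y.

```bash
python3 -m creep '[[[-0.009,-0.008,0.004],[0,0,0],0.032],[[0,0,0],[0,-0.051,0.0184],0.032],[[0,0,0],[0,-0.051,0.0184],0.032],[[0,0,0],[0,-0.051,0.0184],0.032],[[0,0,0],[0,-0.051,0.0184],0.032],[[0,0,0],[0,0,0],0.032],[[0,0,0],[0,0,0],0.032]]' 20; python3 -c "
from h import *
go(569.5,150.5,150,-.212-1.571)"
```

```text
clock: 31.6
ee_pos: [567.1, 156.8, 186.0]
tool_rot: [0.258, 1.565, -3.077]
ft_force: [0.3, 0.3, -0.5]
opening: 32.4
clk 31.6 tcp [567.1 156.8 186. ] opendir -1.763 q6 1.92 F [ 0.3  0.3 -0.5]
turn [ 0.02   0.005 -0.001] now-frame shift m [ 0.036   0.0057 -0.0038] after-turn shift [ 0.036   0.0056 -0.0037] rows>= 1.0
```

```bash
python3 -m creep '[[[0.02,0.005,-0.001],[0,0.0056,-0.0037],0.032],[[0,0,0],[0.03,0,0],0.032],[[0,0,0],[0.03,0,0],0.032],[[0,0,0],[0,0,0],0.032]]' 20; python3 -c "
from h import *
go(569.5,150.5,40,-.212-1.571)"
```

```text
clock: 32.1
ee_pos: [572.2, 143.8, 125.2]
tool_rot: [2.68, 1.568, -0.682]
ft_force: [-0.3, -0.3, -0.8]
opening: 31.9
clk 32.1 tcp [572.2 143.8 125.2] opendir -1.791 q6 1.92 F [-0.3 -0.3 -0.8]
turn [-0.008 -0.003 -0.001] now-frame shift m [ 0.0852 -0.0061  0.0044] after-turn shift [ 0.0852 -0.006   0.0041] rows>= 2.0
```

```bash
python3 -m creep '[[[-0.008,-0.003,0],[0,-0.005,0.003],0.032],[[0,0,0],[0,0,0],0.032],[[0,0,0],[0,0,0],0.032]]' 20; python3 -c "
from h import *
go(569.5,150.5,40,-.212-1.571)"
```

```text
clock: 32.48
ee_pos: [572.7, 148.2, 128.1]
tool_rot: [3.123, 1.567, -0.232]
ft_force: [1.0, 0.2, 0.3]
opening: 31.9
clk 32.48 tcp [572.7 148.2 128.1] opendir -1.785 q6 1.92 F [1.  0.2 0.3]
turn [-0.002 -0.004 -0.   ] now-frame shift m [ 0.0881 -0.0016  0.0039] after-turn shift [ 0.0881 -0.0016  0.0036] rows>= 2.0
```

```bash
python3 -m creep '[[[0,-0.004,0],[0.01,-0.002,0.003],0.032],[[0,0,0],[0.015,0,0],0.032],[[0,0,0],[0.015,0,0],0.032],[[0,0,0],[0,0,0],0.032]]' 20; python3 -c "
from h import *
go(569.5,150.5,40,-.212-1.571)"
```

```text
clock: 32.98
ee_pos: [569.8, 151.3, 85.6]
tool_rot: [0.073, 1.57, 3.002]
ft_force: [-0.0, -0.2, -0.6]
opening: 31.9
clk 32.98 tcp [569.8 151.3  85.6] opendir -1.784 q6 1.93 F [-0.  -0.2 -0.6]
turn [-0.001  0.001 -0.   ] now-frame shift m [0.0456 0.0009 0.0001] after-turn shift [0.0456 0.0009 0.0001] rows>= 1.0
```

```bash
python3 -m creep '[[[0,0,0],[0.015,0,0],0.032],[[0,0,0],[0.014,0,0],0.032],[[0,0,0],[0.012,0,0],0.032],[[0,0,0],[0,0,0],0.032]]' 20; python3 -c "
from h import *
go(569.5,150.5,40,-.212-1.571)"
```

```text
clock: 33.48
ee_pos: [569.5, 151.2, 41.0]
tool_rot: [0.259, 1.569, -3.096]
ft_force: [-0.8, 1.4, -0.4]
opening: 32.5
clk 33.48 tcp [569.5 151.2  41. ] opendir -1.784 q6 1.93 F [-0.8  1.4 -0.4]
turn [-0.001  0.002 -0.   ] now-frame shift m [ 0.001   0.0007 -0.0001] after-turn shift [ 0.001   0.0007 -0.0001] rows>= 1.0
```

```bash
python3 -m creep '[[[0,0,0],[0,0,0],0.005],[[0,0,0],[0,0,0],0.005],[[0,0,0],[0,0,0],0.005],[[0,0,0],[0,0,0],0.005],[[0,0,0],[-0.015,0,0],0.005],[[0,0,0],[-0.03,0,0],0.005],[[0,0,0],[-0.03,0,0],0.005],[[0,0,0],[-0.035,0,0],0.005],[[0,0,0],[-0.035,0,0],0.005],[[0,0,0],[0,0,0],0.005]]' 30; python3 -c "
from h import *
go(526,-389,45,-1.56)"
```

```text
clock: 34.72
ee_pos: [571.0, 151.5, 196.9]
tool_rot: [-2.744, 1.566, 0.184]
ft_force: [-0.2, 0.0, -1.1]
opening: 17.4
clk 34.73 tcp [571.  151.5 196.9] opendir -1.784 q6 1.93 F [-0.2  0.  -1.1]
turn [-0.224 -0.004  0.001] now-frame shift m [ 0.1513  0.538  -0.0698] after-turn shift [0.1519 0.54   0.0509] rows>= 10.0
```

```bash
python3 -m creep '[[[-0.112,0,0],[0,0,0],0.005],[[-0.112,0,0],[0,0,0],0.005],[[0,0,0],[0,0.049,0.0046],0.005],[[0,0,0],[0,0.049,0.0046],0.005],[[0,0,0],[0,0.049,0.0046],0.005],[[0,0,0],[0,0.049,0.0046],0.005],[[0,0,0],[0,0.049,0.0046],0.005],[[0,0,0],[0,0.049,0.0046],0.005],[[0,0,0],[0,0.049,0.0046],0.005],[[0,0,0],[0,0.049,0.0046],0.005],[[0,0,0],[0,0.049,0.0046],0.005],[[0,0,0],[0,0.049,0.0046],0.005],[[0,0,0],[0,0.04,0.0046],0.005],[[0,0,0],[0,0,0],0.005]]' 30; python3 -c "
from h import *
go(526,-389,45,-1.56)"
```

```text
clock: 36.48
ee_pos: [521.2, -392.7, 185.2]
tool_rot: [-0.731, 1.559, 2.431]
ft_force: [0.3, -0.2, 0.2]
opening: 17.6
clk 36.48 tcp [ 521.2 -392.7  185.2] opendir -1.55 q6 0.8 F [ 0.3 -0.2  0.2]
turn [0.01  0.009 0.008] now-frame shift m [ 0.1401 -0.0026 -0.0061] after-turn shift [ 0.1402 -0.0037 -0.0048] rows>= 3.0
```

```bash
python3 -m creep '[[[0,0.009,0.008],[0.03,-0.0035,-0.004],0.005],[[0,0,0],[0.03,0,0],0.005],[[0,0,0],[0,0,0],0.005]]' 30; python3 -c "
from h import *
go(526,-389,45,-1.56)
b=env.snapshot('side');a=env.snapshot('top')
cv2.imwrite('pics/p8.png',np.hstack([cv2.resize(b[170:410,180:380],(400,480)),cv2.resize(a[170:320,180:310],(390,450),interpolation=2)[:450].copy() if 0 else cv2.resize(a[160:320,180:310],(390,480),interpolation=2)]))"
```

```text
clock: 36.85
ee_pos: [523.7, -385.8, 122.2]
tool_rot: [-1.138, 1.567, 2.024]
ft_force: [0.5, 0.2, -0.8]
opening: 17.3
clk 36.85 tcp [ 523.7 -385.8  122.2] opendir -1.55 q6 0.81 F [ 0.5  0.2 -0.8]
turn [0.01  0.001 0.003] now-frame shift m [ 0.0772  0.0035 -0.0024] after-turn shift [ 0.0772  0.0032 -0.0023] rows>= 2.0
```

View pics/p8.png

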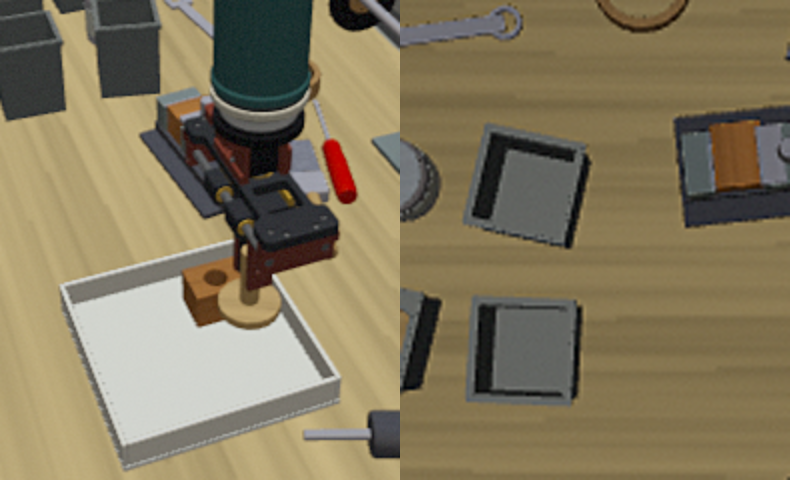

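The spindle hangs upright over the tray, bin A is empty, and the blank sits between the shut jaws at right crop (735,155). Lowering.

```bash
python3 -m creep '[[[0,0.001,0.003],[0.03,0.003,-0.002],0.005],[[0,0,0],[0.025,0,0],0.005],[[0,0,0],[0.016,0,0],0.005],[[0,0,0],[0,0,0],0.005]]' 30; python3 -c "
from h import *
go(526,-389,43,-1.56)"
```

```text
clock: 37.45
ee_pos: [532.2, -392.7, 59.0]
tool_rot: [2.382, 1.555, -0.737]
ft_force: [0.6, 0.0, -0.4]
opening: 17.1
clk 37.45 tcp [ 532.2 -392.7   59. ] opendir -1.549 q6 0.81 F [ 0.6  0.  -0.4]
turn [ 0.011 -0.011 -0.011] now-frame shift m [ 0.0159 -0.004   0.0063] after-turn shift [ 0.016  -0.0038  0.0062] rows>= 1.0
```

```bash
python3 -m creep '[[[0,-0.011,-0.011],[0.004,-0.003,0.005],0.005],[[0,0,0],[0.006,0,0],0.005],[[0,0,0],[0.002,0,0],0.005],[[0,0,0],[0,0,0],0.005]]' 30; python3 -c "
from h import *
go(526,-389,43,-1.56)"
```

```text
clock: 37.95
ee_pos: [528.4, -391.0, 49.1]
tool_rot: [2.52, 1.568, -0.6]
ft_force: [-0.3, -0.7, -0.6]
opening: 17.3
clk 37.95 tcp [ 528.4 -391.    49.1] opendir -1.549 q6 0.81 F [-0.3 -0.7 -0.6]
turn [ 0.011 -0.003 -0.002] now-frame shift m [ 0.0061 -0.002   0.0024] after-turn shift [ 0.0061 -0.002   0.0024] rows>= 1.0
```

```bash
python3 -m creep '[[[0,-0.003,-0.002],[0.004,0,0.001],0.005],[[0,0,0],[0.002,0,0],0.005],[[0,0,0],[0,0,0],0.04],[[0,0,0],[0,0,0],0.04],[[0,0,0],[0,0,0],0.04],[[0,0,0],[-0.02,0,0],0.04],[[0,0,0],[-0.04,0,0],0.04],[[0,0,0],[-0.05,0,0],0.032],[[0,0,0],[-0.04,0,0],0.032],[[0,0,0],[0,0,0],0.032]]' 30; python3 -c "
from h import *
go(446.5,278.5,180,-.215-1.571)"
```

```text
clock: 39.2
ee_pos: [528.4, -391.9, 203.7]
tool_rot: [2.339, 1.566, -0.781]
ft_force: [0.3, 0.2, -0.0]
opening: 31.8
clk 39.2 tcp [ 528.4 -391.9  203.7] opendir -1.549 q6 0.81 F [ 0.3  0.2 -0. ]
turn [ 0.237 -0.003 -0.003] now-frame shift m [ 0.0213 -0.6721  0.0673] after-turn shift [ 0.0237 -0.6374  0.2232] rows>= 11.0
```

```bash
python3 -m creep '[[[0.119,0,0],[0,0,0],0.032],[[0.119,0,0],[0,0,0],0.032],[[0,0,0],[0,-0.053,0.0186],0.032],[[0,0,0],[0,-0.053,0.0186],0.032],[[0,0,0],[0,-0.053,0.0186],0.032],[[0,0,0],[0,-0.053,0.0186],0.032],[[0,0,0],[0,-0.053,0.0186],0.032],[[0,0,0],[0,-0.053,0.0186],0.032],[[0,0,0],[0,-0.053,0.0186],0.032],[[0,0,0],[0,-0.053,0.0186],0.032],[[0,0,0],[0,-0.053,0.0186],0.032],[[0,0,0],[0,-0.053,0.0186],0.032],[[0,0,0],[0,-0.053,0.0186],0.032],[[0,0,0],[0,-0.04,0.0186],0.032],[[0,0,0],[0,0,0],0.032],[[0,0,0],[0,0,0],0.032]]' 30; python3 -c "
from h import *
go(446.5,278.5,150,-.215-1.571)"
```

```text
clock: 41.2
ee_pos: [440.7, 284.7, 198.7]
tool_rot: [1.404, 1.566, -1.964]
ft_force: [-1.0, 0.5, -0.4]
opening: 32.3
clk 41.2 tcp [440.7 284.7 198.7] opendir -1.797 q6 2.24 F [-1.   0.5 -0.4]
turn [-0.011  0.001 -0.004] now-frame shift m [ 0.0487  0.0045 -0.0071] after-turn shift [ 0.0487  0.0048 -0.007 ] rows>= 1.0
```

```bash
python3 -m creep '[[[-0.011,0.001,-0.004],[0,0.0045,-0.007],0.032],[[0,0,0],[0.03,0,0],0.032],[[0,0,0],[0.03,0,0],0.032],[[0,0,0],[0,0,0],0.032],[[0,0,0],[0,0,0],0.032]]' 20; python3 -c "
from h import *
go(446.5,278.5,40,-.215-1.571)"
```

```text
clock: 41.82
ee_pos: [450.6, 271.7, 139.0]
tool_rot: [-3.134, 1.568, -0.213]
ft_force: [0.7, -0.5, -0.3]
opening: 32.2
clk 41.83 tcp [450.6 271.7 139. ] opendir -1.792 q6 2.21 F [ 0.7 -0.5 -0.3]
turn [-0.006 -0.003  0.   ] now-frame shift m [ 0.099  -0.0057  0.0058] after-turn shift [ 0.099  -0.0058  0.0054] rows>= 2.0
```

```bash
python3 -m creep '[[[-0.006,-0.003,0],[0,-0.0055,0.005],0.032],[[0,0,0],[0.015,0,0],0.032],[[0,0,0],[0,0,0],0.032]]' 20; python3 -c "
from h import *
go(446.5,278.5,40,-.215-1.571)"
```

```text
clock: 42.2
ee_pos: [448.4, 278.9, 125.4]
tool_rot: [-2.492, 1.567, 0.434]
ft_force: [-1.2, 0.0, -0.9]
opening: 31.8
clk 42.2 tcp [448.4 278.9 125.4] opendir -1.786 q6 2.21 F [-1.2  0.  -0.9]
turn [ 0.    -0.003  0.003] now-frame shift m [0.0854 0.001  0.002 ] after-turn shift [0.0854 0.0008 0.0017] rows>= 2.0
```

```bash
python3 -m creep '[[[0,-0.003,0.003],[0.01,0,0.002],0.032],[[0,0,0],[0.015,0,0],0.032],[[0,0,0],[0.015,0,0],0.032],[[0,0,0],[0,0,0],0.032]]' 20; python3 -c "
from h import *
go(446.5,278.5,40,-.215-1.571)"
```

```text
clock: 42.7
ee_pos: [445.7, 279.4, 82.0]
tool_rot: [1.065, 1.569, -2.291]
ft_force: [-0.1, -0.6, -0.4]
opening: 32.2
clk 42.7 tcp [445.7 279.4  82. ] opendir -1.785 q6 2.21 F [-0.1 -0.6 -0.4]
turn [ 0.001  0.001 -0.001] now-frame shift m [ 0.042   0.0006 -0.001 ] after-turn shift [ 0.042   0.0007 -0.001 ] rows>= 1.0
```

```bash
python3 -m creep '[[[0,0,0],[0.014,0,0],0.032],[[0,0,0],[0.014,0,0],0.032],[[0,0,0],[0.01,0,0],0.032],[[0,0,0],[0,0,0],0.032],[[0,0,0],[0,0,0],0.005],[[0,0,0],[0,0,0],0.005],[[0,0,0],[0,0,0],0.005],[[0,0,0],[0,0,0],0.005]]' 30; python3 -c "
from h import *
go(446.5,278.5,40,-.215-1.571)"
```

```text
clock: 43.7
ee_pos: [446.5, 279.6, 41.9]
tool_rot: [2.282, 1.57, -1.074]
ft_force: [-0.6, 0.5, -0.8]
opening: 17.3
clk 43.7 tcp [446.5 279.6  41.9] opendir -1.785 q6 2.21 F [-0.6  0.5 -0.8]
turn [ 0.001 -0.    -0.001] now-frame shift m [ 0.0019  0.0011 -0.0002] after-turn shift [ 0.0019  0.0011 -0.0002] rows>= 1.0
```

```bash
python3 -m creep '[[[0,0,0],[-0.015,0,0],0.005],[[0,0,0],[-0.03,0,0],0.005],[[0,0,0],[-0.03,0,0],0.005],[[0,0,0],[-0.035,0,0],0.005],[[0,0,0],[-0.035,0,0],0.005],[[-0.115,0,0],[0,0,0],0.005],[[-0.115,0,0],[0,0,0],0.005],[[0,0,0],[0,0,0],0.005]]' 30; python3 -c "
from h import *
go(436,-386,45,-1.555)"
```

```text
clock: 44.7
ee_pos: [447.1, 280.1, 200.3]
tool_rot: [-2.826, 1.563, 0.337]
ft_force: [0.0, -0.7, -0.7]
opening: 17.5
clk 44.7 tcp [447.1 280.1 200.3] opendir -1.55 q6 1.98 F [ 0.  -0.7 -0.7]
turn [ 0.005 -0.007  0.002] now-frame shift m [0.1535 0.6661 0.0264] after-turn shift [0.1553 0.6659 0.0217] rows>= 12.0
```

```bash
python3 -m creep '[[[0.005,-0.007,0.002],[0,0.03,0.0017],0.005],[[0,0,0],[0,0.05,0.0017],0.005],[[0,0,0],[0,0.05,0.0017],0.005],[[0,0,0],[0,0.05,0.0017],0.005],[[0,0,0],[0,0.05,0.0017],0.005],[[0,0,0],[0,0.05,0.0017],0.005],[[0,0,0],[0,0.05,0.0017],0.005],[[0,0,0],[0,0.05,0.0017],0.005],[[0,0,0],[0,0.05,0.0017],0.005],[[0,0,0],[0,0.05,0.0017],0.005],[[0,0,0],[0,0.05,0.0017],0.005],[[0,0,0],[0,0.05,0.0017],0.005],[[0,0,0],[0,0.05,0.0017],0.005],[[0,0,0],[0,0.03,0.0017],0.005],[[0,0,0],[0,0,0],0.005],[[0,0,0],[0,0,0],0.005]]' 30; python3 -c "
from h import *
go(436,-389,45,-1.555)"
```

```text
clock: 46.7
ee_pos: [421.7, -399.6, 205.9]
tool_rot: [-3.014, 1.563, 0.102]
ft_force: [0.2, -0.2, -1.3]
opening: 17.5
clk 46.7 tcp [ 421.7 -399.6  205.9] opendir -1.596 q6 0.71 F [ 0.2 -0.2 -1.3]
turn [-0.041 -0.008  0.001] now-frame shift m [ 0.161  -0.0108 -0.0128] after-turn shift [ 0.1609 -0.0103 -0.0145] rows>= 3.0
```

```bash
python3 -m creep '[[[-0.041,-0.008,0],[0,-0.01,-0.014],0.005],[[0,0,0],[0.035,0,0],0.005],[[0,0,0],[0.04,0,0],0.005],[[0,0,0],[0.035,0,0],0.005],[[0,0,0],[0,0,0],0.005]]' 30; python3 -c "
from h import *
go(436,-389,45,-1.555)"
```

```text
clock: 47.32
ee_pos: [442.1, -381.2, 95.8]
tool_rot: [-2.596, 1.569, 0.574]
ft_force: [0.2, 1.3, -0.7]
opening: 17.4
clk 47.33 tcp [ 442.1 -381.2   95.8] opendir -1.542 q6 0.71 F [ 0.2  1.3 -0.7]
turn [ 0.013 -0.002  0.001] now-frame shift m [0.0507 0.0077 0.0064] after-turn shift [0.0508 0.0077 0.0062] rows>= 1.0
```

```bash
python3 -m creep '[[[0.013,-0.002,0],[0,0.006,0.005],0.005],[[0,0,0],[0.02,0,0],0.005],[[0,0,0],[0.018,0,0],0.005],[[0,0,0],[0,0,0],0.005]]' 30; python3 -c "
from h import *
go(436,-389,44,-1.555)
b=env.snapshot('side')
cv2.imwrite('pics/p9.png',b[170:410,180:380])"
```

```text
clock: 47.82
ee_pos: [441.1, -389.5, 62.6]
tool_rot: [2.309, 1.563, -0.816]
ft_force: [-0.3, -0.3, 0.3]
opening: 17.5
clk 47.83 tcp [ 441.1 -389.5   62.6] opendir -1.553 q6 0.71 F [-0.3 -0.3  0.3]
turn [ 0.002 -0.005 -0.006] now-frame shift m [ 0.0185 -0.0007  0.0052] after-turn shift [ 0.0186 -0.0006  0.0051] rows>= 1.0
```

View pics/p9.png

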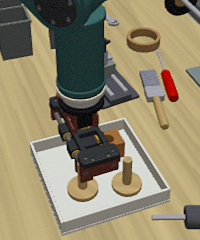

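The second spindle is upright over free floor at (82,190), and the first stands at (127,183). Lowering and releasing.

```bash
python3 -m creep '[[[0,-0.005,-0.006],[0.008,0,0.004],0.005],[[0,0,0],[0.007,0,0],0.005],[[0,0,0],[0.003,0,0],0.005],[[0,0,0],[0,0,0],0.005]]' 30; python3 -c "
from h import *
go(436,-389,43,-1.555)"
```

```text
clock: 48.38
ee_pos: [438.0, -391.2, 45.5]
tool_rot: [2.381, 1.568, -0.744]
ft_force: [-0.0, 0.0, -0.0]
opening: 17.5
clk 48.38 tcp [ 438.  -391.2   45.5] opendir -1.554 q6 0.71 F [-0.  0. -0.]
turn [ 0.001 -0.002 -0.002] now-frame shift m [ 0.0025 -0.0022  0.0019] after-turn shift [ 0.0025 -0.0022  0.0019] rows>= 1.0
```

```bash
python3 -m creep '[[[0,0,0],[0.002,0,0],0.005],[[0,0,0],[0,0,0],0.04],[[0,0,0],[0,0,0],0.04],[[0,0,0],[0,0,0],0.04],[[0,0,0],[-0.02,0,0],0.04],[[0,0,0],[-0.04,0,0],0.04],[[0,0,0],[-0.05,0,0],0.04],[[0,0,0],[-0.05,0,0],0.04],[[0,0,0],[0,-0.05,0],0.04],[[0,0,0],[0,-0.05,0],0.04],[[0,0,0],[0,-0.05,0],0.04],[[0,0,0],[0,-0.05,0],0.04],[[0,0,0],[0,-0.05,0],0.04],[[0,0,0],[0,-0.05,0],0.04],[[0,0,0],[0,-0.05,0],0.04],[[0,0,0],[0,-0.05,0],0.04],[[0,0,0],[0,-0.05,0],0.04],[[0,0,0],[0,-0.05,0],0.04],[[0,0,0],[0,-0.05,0],0.04],[[0,0,0],[0,-0.05,0],0.04]]' 30; python3 -c "
from h import *
go(440,300,200)
b=env.snapshot('side');a=env.snapshot('top')
H=np.zeros((600,800,3),np.uint8);H[:300,:400]=b[0:].repeat(1,0)[::1][:300,:400] if 0 else cv2.resize(b,(400,300));H[:300,400:]=cv2.resize(b[210:280,240:333],(400,300),interpolation=2)
H[300:]=cv2.resize(a[190:310,200:520],(800,300),interpolation=2)
cv2.imwrite('pics/p10.png',H)
for t,P,x0 in(('finished_block',box(44,56,5,45),(522,-300,0)),('blank_block',box(44,56,20,60),(600,-32,.1))):
  for n in('top','side'):
    for l in env.outline_of(n,t)[:2]: print(t,n,round(l['score'],2),l['at'],fit({n:l['region']},P,x0))
L=env.outline_of('top','spindle0')
for l in L[:5]: print('sp',round(l['score'],2),l['at'],ray('top',*l['at'][::-1],15).round())
for n in('top','side'):
  for l in env.outline_of(n,'jaw_post')[:2]: print('post',n,round(l['score'],2),l['at'],l['region'].sum())
"
```

```text
clock: 50.88
ee_pos: [430.6, 222.8, 209.6]
tool_rot: [2.737, 1.554, -0.395]
ft_force: [0.7, 0.3, 0.2]
opening: 39.7
clk 50.88 tcp [430.6 222.8 209.6] opendir -1.561 q6 1.91 F [0.7 0.3 0.2]
turn [ 0.    -0.015 -0.007] now-frame shift m [ 0.0093 -0.0772 -0.01  ] after-turn shift [ 0.0096 -0.0771 -0.0101] rows>= 2.0
finished_block top 0.66 [239.6, 397.4] (array([ 524.815, -298.093,   -1.58 ]), np.float64(0.108))
finished_block top 0.34 [261.5, 409.7] (array([ 415.843, -278.255,    0.448]), np.float64(0.906))
finished_block side 0.88 [314.4, 288.6] (array([ 524.159, -296.028,   -1.582]), np.float64(0.037))
finished_block side 0.5 [255.9, 344.9] (array([ 522. , -300. ,   -0.7]), np.float64(1.0))
blank_block top 0.69 [221.8, 125.0] (array([600. , -32. ,  -0.6]), np.float64(1.0))
blank_block top 0.6 [211.5, 293.3] (array([602.797, -30.377,   1.565]), np.float64(0.217))
blank_block side 0.47 [223.9, 268.7] (array([ 5.98081e+02,  5.16000e-01, -3.44000e-01]), np.float64(0.665))
sp 0.86 [275.8, 426.0] [ 437. -382.   15.]
sp 0.64 [169.4, 186.1] [720. 256.  15.]
sp 0.57 [242.5, 427.7] [ 524. -390.   15.]
sp 0.57 [262.6, 176.0] [469. 275.  15.]
sp 0.43 [240.1, 396.3] [ 530. -307.   15.]
post top 0.84 [210.7, 304.5] 293
post side 0.67 [232.7, 282.6] 547
post side 0.61 [351.3, 306.5] 730
```

View pics/p10.png

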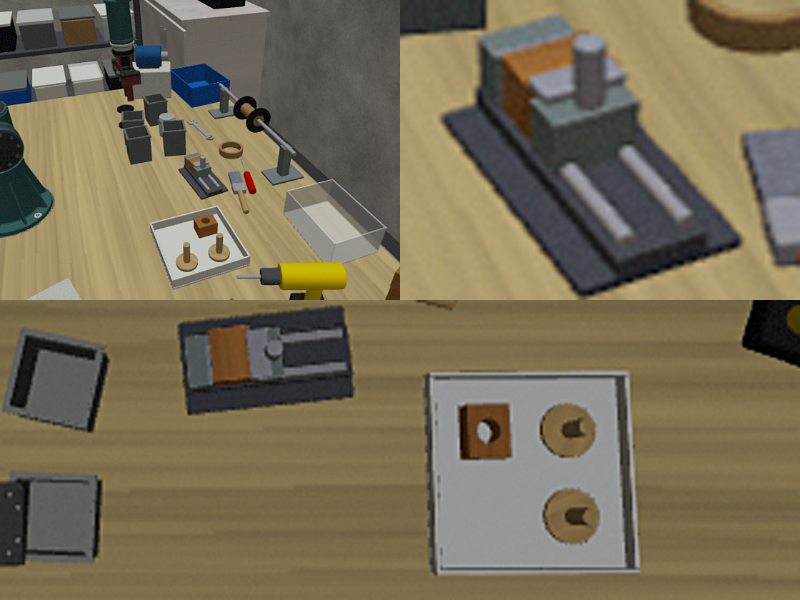

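Final picture: the finished block at (485,432) and both spindles at (568,430) and (571,517) stand on the tray floor. The blank is flush between the jaws at (230,355), and the vise is shut. I'll check the jaw once more by comparing it with the starting picture.

```bash
python3 -c "
from h import *
from scipy.optimize import minimize
for n,(c0,c1,r0,r1) in(('top',(303,326,202,220)),('side',(270,296,215,250))):
    a=cv2.imread(f'pics/{n}0.png',0).astype(np.float32);b=cv2.cvtColor(env.snapshot(n),6).astype(np.float32)
    U=8;A=cv2.resize(a[r0:r1,c0:c1],None,fx=U,fy=U,interpolation=2);B=cv2.resize(b[r0-6:r1+6,c0-6:c1+6],None,fx=U,fy=U,interpolation=2)
    r=cv2.matchTemplate(B,A,5);_,v,_,l=cv2.minMaxLoc(r);s=(np.array(l)/U-6)
    z=70;c=[(c0+c1)/2,(r0+r1)/2];d=ray(n,c[0]+s[0],c[1]+s[1],z)-ray(n,*c,z)
    ux=np.array([-np.sin(.107),np.cos(.107),0]);print(n,v,s,'jaw opening change mm',round(-d@ux,2))
"
```

```text
top 0.9898531436920166 [-1.  0.] jaw opening change mm -2.54
side 0.9391641020774841 [-0.375 -0.625] jaw opening change mm -2.65
```

```bash
python3 -c "
from rig import env
print(env.close_job())"
```

```text
the job is handed in; nothing more can be done
None
```

The job is done and handed in at about 51 s on the robot clock; handing in gave no verdict.

**What I did**
- I pinched the jaw post and slid the jaw open by about 47 mm, then lifted the finished block into the tray.
- I picked up the blank, turned it a quarter turn, stood it on the vise bed, and slid the jaw shut against it until the push reached about 11 N.
- I fetched the two spindles that were there. The other two bins showed bare floors in the first pictures.

**Last checks**
- **Tray:** the finished block is at about (524, -297) mm and the spindles at about (524, -390) and (437, -385), against a tray centre of (481, -344). All three stand flat and apart, well inside the walls.
- **Vise:** the blank stands upright between the jaws. Compared with the start, the jaw sits about 2.5 mm further shut in both camera views, which fits the blank being tight.
- **Bystanders:** none looked moved in the final picture; I did not measure them.

**What failed or disagreed**
- **First pinch of the post:** it closed too high and off-centre, so I opened and redid it.
- **Final network fit of the clamped blank:** it was poor. In the side view it fitted badly, and in the top view it had moderate overlap at about (603, -30), close to where it should be. For the blank's position I relied on the pictures and the jaw.

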